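# Lay out a tray for oil-immersion imaging

### The arm

A 6-joint arm with a two-finger parallel gripper is mounted at the origin on a cart in front of the work surface, level with it; the furniture and walls round the work are solid. World frame = base frame: x ahead of the robot, y to its left, z up, the work surface at z = 0. Lengths are in mm, angles in rad, forces in N, time in s.
With the tool pointing down it reaches from about 325 to 850 mm from the base axis. Payload 15.5 kg.
Tool frame: the origin (TCP) lies midway between the tips of the shut fingers; the grasp point (between the pads) lies 19 mm behind it; z points along the fingers, x is the direction in which the jaws open and shut, and the axes are right-handed (so a half turn about z gives the same grasp; the last joint's range is limited). The gripper opens to 91 mm and grips with 3 to 60 N. Pads are 32 mm wide; open, the fingers measure 118 mm over their backs; the gripper's body (76 mm by 178 mm) begins 60 mm behind the grasp point.
Start: joints at [-1.427, 0.494, 1.345, -0, 1.302, -0.096], TCP at [148.444, -607.117, 182.615] pointing down, gripper open.
Joint ranges: [-2.91, 2.91], [-0.82, 2.16], [0.22, 2.67], [-1.22, 4.37], [0.12, 2.79], [-3.08, 3.08]. Speed limits (rad/s): [1.89, 1.89, 2.57, 3.01, 3.01, 3.01].

### API

Orientations are given as [roll, pitch, yaw] about the fixed x, y, z axes, in that order (R = Rz(yaw) Ry(pitch) Rx(roll)).
In Python, from station import read_state, viewer, workorder gives the robot as it stands. The module is installed in compiled form; this text tells all that it offers.
- The arm moves only by the shell command python3 -m pendant 'ROWS' [OPENING] [FORCE]. ROWS is a JSON object of lists of equal length, an entry for each row: "dp": the shift along the world's x, y, z in cm, a list of three; "angular": the turn, a rotation vector about the world's x, y, z in rad, a list of three. A call has 1 to 12 rows; each row is the pose to reach, as a shift and turn from the pose commanded when the call began; what a row does not reach only later rows make up. A row lasts 1/12 s, in which the tool goes at most 41.7 mm and 7.16 degrees, less where a joint would pass 70% of its speed; a pose out of reach is approached as far as the arm can. A call with a gripper value outside its range is refused whole. OPENING is the finger opening in cm, from 0 to 9.12, set as the call begins (- or left out, the last holds). The fingers move at their own pace and stop on an object; FORCE is the grip in N (left out, the last holds). Time passes only in rows, so rows that repeat a pose let the fingers close. It gives the time, the measured TCP pose, the force and the opening at its end, in the units of the state.
- read_state(): the state, without advancing time (a new reading comes with each control period).
- viewer.capture(name): name is "scene" or "top" or "wrist"; returns the picture (400x640x3 uint8, red, green, blue); there is no depth.
- viewer.camera_params(name): a dict with "vertical_fov" (degrees; the focal length in pixels is half the picture's height over the tangent of half this angle, whatever the lens; pixels are square), "cx", "cy" (the principal point, pixels), "T" (4x4, takes a point from camera to world coordinates); the wrist camera has in their place "T_tool_cam" (4x4, takes a point from camera to tool coordinates, whose origin is the TCP and whose axes are the tool frame's). Camera axes: x right, y down, z forward; pixel columns grow to the right and rows downward; lengths in mm; the calibration is good to about 2 mm. The wrist camera is an equidistant fisheye: a pixel r from the principal point sees the ray r / f radians off the axis. A picture is of the moment at which its call begins: read the wrist's pose just before it. camera_params takes no time and is no camera call.
- workorder.sign_off(): hands the job in, once; it reports no verdict.
The state is a dict: "time_s": time; "q": joint angles; "dq": joint speeds; "joint_efforts": joint torques, N m; "tool_pos": TCP position; "eef_rot": TCP orientation; "wrist_force": force on the tool from outside, world axes, zero at the start; "moment": the same for the moment, N m; "gripper_width": finger opening in mm.
Only numpy, scipy, OpenCV 4.12 (cv2) and the standard library are available. Lean on these libraries where they do the work, as an engineer would, in place of code of your own. Each camera call takes 0.05 s, during which the arm holds its last target.

### The job

Lay out the enamel tray for imaging: set the lidded culture dish centred on the grey ring in the tray, stand the blue-capped bottle to the left of the dish and the black-capped bottle to the right of it, each in line with the dish and midway between the dish and that end of the tray, and stand the objective case straight behind the dish, midway between it and the tray's far wall. Left, right and behind are as seen from the robot and run along the tray's sides, which lie a little askew. Keep everything upright, let go of it, and leave the beaker where it is.

Things in the scene. Friction and masses are not known exactly. Their poses are not given: they have to be found in the camera images.
- tray: Pale enamel instrument tray, fixed to the bench, outside 170 (x) by 250 (y) mm at the walls with a rolled rim to 177 by 258; floor 2 mm thick (its upper face at 2 mm over the bench), walls 2 mm thick, 18 to 20 mm high; inside 166 by 246 mm. Origin: centre of its underside. x axis points away from the robot to the far long wall, y axis to the left end, turned up to 12 degrees.
- ring: Light grey stage ring, 52 mm outside diameter, 8 mm high, fixed on the tray's floor on the tray's cross centre line, 20 mm nearer the robot than the tray's centre. Origin: centre of its underside, 2 mm over the bench; its top is at 10 mm. Its axes are parallel to the tray's: +y to the left end wall (inner face 123 mm from the ring's centre), +x to the far wall (inner face 103 mm from the ring's centre).
- dish: Lidded clear culture dish with a pinkish fill, round, 58 mm in diameter and 15 mm high (the rim of the lid, from 6 to 15 mm, is the widest part; below it 54 mm). To go on top of the ring. Origin: centre of its underside. 18 g (0.7 to 1.4 times that).
- blue_bottle: White round bottle with a blue screw cap: body 48 mm in diameter, straight up to about 70 mm, then narrowing; cap 28 mm in diameter from 90 to 105 mm, fixed on. To stand left of the dish. Origin: centre of its underside. About 120 g.
- black_bottle: White round bottle with a black screw cap and a brown-banded label: body 42 mm in diameter, straight up to about 55 mm, then narrowing; cap 27 mm in diameter from 76 to 88 mm, fixed on. To stand right of the dish. Origin: centre of its underside. About 120 g.
- case: Round objective case, white with a wider black screw top (fixed on): white part 32 mm in diameter up to 38 mm, black top 36 mm in diameter from 38 to 54 mm. To stand behind the dish. Origin: centre of its underside. About 60 g.
- rack: Bystander: white tube rack, 66 x 150 x 78 mm, with tubes reaching about 112 mm high, fixed to the bench. Origin: centre of its underside. (Also fixed, unlisted: a microscope with knobs close behind the work, and a micromanipulator 0.2 m tall and a joystick box between the right-hand start places and the others: carry things high and keep the hand clear of them.)
- beaker: Bystander: small empty clear glass beaker, 42 mm in diameter, 50 mm high, loose. Leave alone. Origin: centre of its underside.
Things that resemble listed ones, but are neither listed nor needed, are in the scene too. Several things have the shape of the dish; the one meant has the colours described above.

How it is judged:
By the outcome, as a careful person would: the job done as asked, in the order asked, and still so for the second after the job is handed in, with the robot touching nothing.
It also fails if it takes over 125 s, if anything falls off the work surface, if the arm or the gripper's body presses on something with over 40 N, if the wrist force passes 120 N, or if a joint passes its speed limit or range.

## Working session

There is one attempt and no reset: what is moved stays moved. The work goes in short steps, Python scripts to look and compute and a shell command to move; the robot and the scene stay as the last step left them, time stands still between calls to the robot, and variables do not carry over. Pictures are saved under pics/ and viewed, and the job is handed in when it is done.

```bash
mkdir -p pics; python3 - <<'E'
from station import read_state, viewer
import cv2
print(read_state())
for n in ["scene","top","wrist"]:
    print(n,viewer.camera_params(n))
    im=viewer.capture(n); cv2.imwrite(f"pics/{n}0.png",im[:,:,::-1])
E
```

```text
{'time_s': 0.0, 'q': array([-1.42654095e+00,  4.94218163e-01,  1.34611843e+00,  3.72898212e-05,
        1.30247734e+00, -9.55348696e-02]), 'dq': array([-0.00010366,  0.00043937, -0.00122951, -0.00069561, -0.00022434,
       -0.00018515]), 'joint_efforts': array([-1.03966534e-04, -8.78831649e+01, -3.81861413e+01,  7.07144011e-02,
        5.29092166e-02, -1.03248533e-04]), 'tool_pos': array([ 148.37385233, -606.71678295,  182.02083337]), 'eef_rot': array([-3.14144038e+00,  1.21228269e-03, -1.33101590e+00]), 'wrist_force': array([-0.20075965,  0.17922015,  0.74404317]), 'moment': array([-0.01785575, -0.04658227, -0.00813859]), 'gripper_width': 91.3273480067159}
scene {'vertical_fov': 54.31956906439156, 'cx': 328.06141871831005, 'cy': 194.914230864623, 'T': array([[-8.27576702e-01, -4.12023053e-01,  3.81252942e-01,
         1.32537445e+02],
       [-5.61194977e-01,  6.23352612e-01, -5.44510532e-01,
         4.97627026e+02],
       [-1.33041256e-02, -6.64581466e-01, -7.47097367e-01,
         7.39162044e+02],
       [ 0.00000000e+00,  0.00000000e+00,  0.00000000e+00,
         1.00000000e+0
[... 193 characters left out ...]
 [-9.99920020e-01,  5.58652302e-03,  1.13465450e-02,
        -2.11500584e+01],
       [-1.19638057e-02, -1.26881526e-01, -9.91845727e-01,
         9.57016489e+02],
       [ 0.00000000e+00,  0.00000000e+00,  0.00000000e+00,
         1.00000000e+00]])}
wrist {'vertical_fov': 65.70646984690485, 'cx': 316.95943826612876, 'cy': 195.40063629952562, 'T_tool_cam': array([[ 9.99999225e-01, -7.76847654e-04,  9.72568773e-04,
        -8.09575825e-01],
       [ 5.11278334e-04,  9.68737197e-01,  2.48088657e-01,
        -6.88710127e+01],
       [-1.13489064e-03, -2.48087968e-01,  9.68736844e-01,
        -2.01997630e+02],
       [ 0.00000000e+00,  0.00000000e+00,  0.00000000e+00,
         1.00000000e+00]])}
```

View pics/scene0.png

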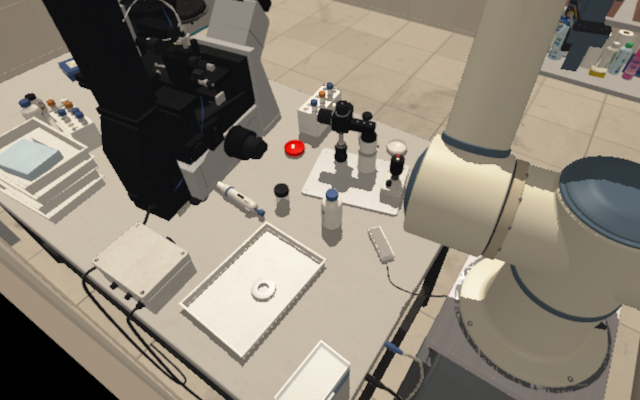

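View pics/top0.png

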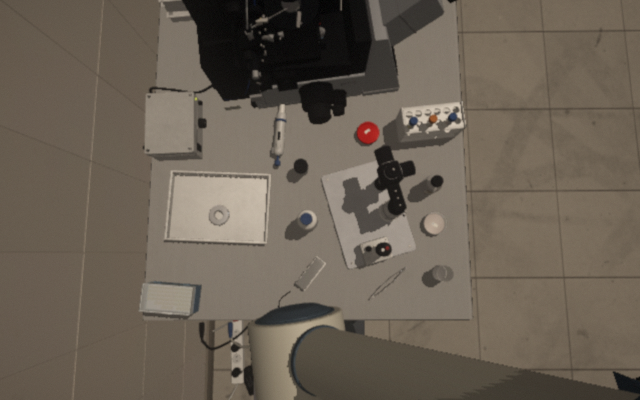

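View pics/wrist0.png

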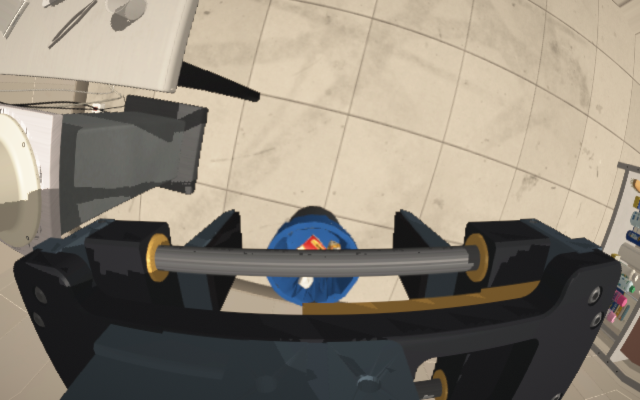

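The scene view shows the tray with its ring at about (262,290), the blue bottle at (332,208), the black-topped case at (282,192) and the red dish at (294,148). The pale pinkish dish at (397,148) and the black bottle at (368,142) are behind the manipulator. I'll enlarge the top view to identify things.

```bash
cat > h.py <<'E'
import numpy as np, cv2
from station import read_state, viewer
from scipy.spatial.transform import Rotation as R
def ray(name,uv,state=None):
    p=viewer.camera_params(name); f=200/np.tan(np.radians(p["vertical_fov"])/2)
    x=(uv[0]-p["cx"])/f; y=(uv[1]-p["cy"])/f
    if name=="wrist":
        r=np.hypot(x,y); d=np.array([x/r*np.sin(r),y/r*np.sin(r),np.cos(r)]) if r>1e-9 else np.array([0,0,1.])
        T=np.eye(4); T[:3,:3]=R.from_euler('xyz',state["eef_rot"]).as_matrix(); T[:3,3]=state["tool_pos"]
        T=T@p["T_tool_cam"]
    else:
        d=np.array([x,y,1.]); T=p["T"]
    d=T[:3,:3]@d; return T[:3,3],d/np.linalg.norm(d)
def onz(name,uv,z,state=None):
    o,d=ray(name,uv,state); return o+d*(z-o[2])/d[2]
def tri(rays):
    A=np.zeros((3,3));b=np.zeros(3)
    for o,d in rays:
        P=np.eye(3)-np.outer(d,d);A+=P;b+=P@o
    x=np.linalg.solve(A,b); return x,[float(np.linalg.norm((np.eye(3)-np.outer(d,d))@(x-o))) for o,d in rays]
def proj(name,X,state=None):
    p=viewer.camera_params(name); f=200/np.tan(np.radians(p["vertical_fov"])/2)
    if name=="wrist":
        T=np.eye(4); T[:3,:3]=R.from_euler('xyz',state["eef_rot"]).as_matrix(); T[:3,3]=state["tool_pos"]; T=T@p["T_tool_cam"]
    else: T=p["T"]
    c=np.linalg.inv(T)@np.append(X,1); 
    if name=="wrist":
        r=np.hypot(c[0],c[1]); th=np.arctan2(r,c[2]); return np.array([p["cx"]+f*th*c[0]/r,p["cy"]+f*th*c[1]/r])
    return np.array([p["cx"]+f*c[0]/c[2],p["cy"]+f*c[1]/c[2]])
def shot(name,fn):
    s=read_state(); im=viewer.capture(name)[:,:,::-1].copy(); cv2.imwrite(f"pics/{fn}.png",im); return s,im
E
python3 - <<'E'
import cv2
a=cv2.imread('pics/top0.png'); cv2.imwrite('pics/top0c.png',cv2.resize(a[90:320,280:480],None,fx=3,fy=2.6,interpolation=cv2.INTER_CUBIC)[:600])
cv2.imwrite('pics/top0d.png',cv2.resize(a[150:320,130:330],None,fx=3.5,fy=3.5,interpolation=cv2.INTER_CUBIC))
b=cv2.imread('pics/scene0.png'); cv2.imwrite('pics/scene0c.png',cv2.resize(b[70:240,230:430],None,fx=3.5,fy=3.5,interpolation=cv2.INTER_CUBIC))
from h import *
for n,uv,z in [("dish",(433,222),15),("black",(435,182),88),("blue",(308,217),105),("case",(300,165),54),("ring",(219,215),10),("rack",(432,120),112),("manip",(395,180),150),('tray',(218,208),2)]:
    print(n,onz("top",uv,z).round())
E
```

```text
dish [ 451. -287.   15.]
black [ 538. -275.   88.]
blue [456.  21. 105.]
case [589.  43.  54.]
ring [471. 251.  10.]
rack [ 680. -267.  112.]
manip [ 532. -170.  150.]
tray [490. 256.   2.]
```

View pics/top0c.png

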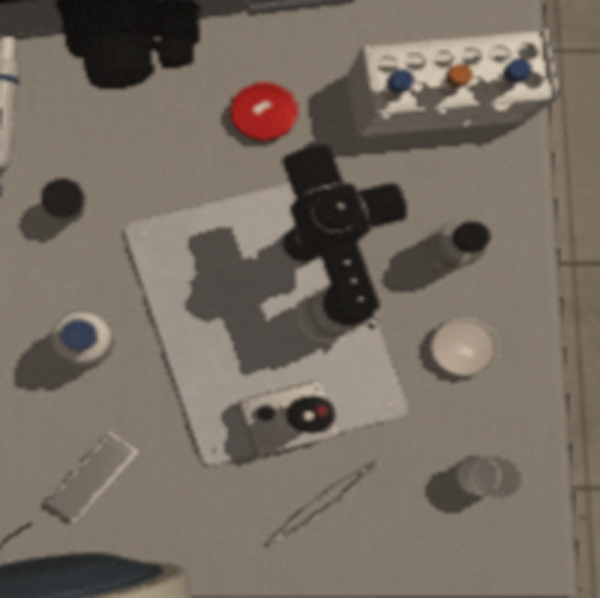

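View pics/top0d.png

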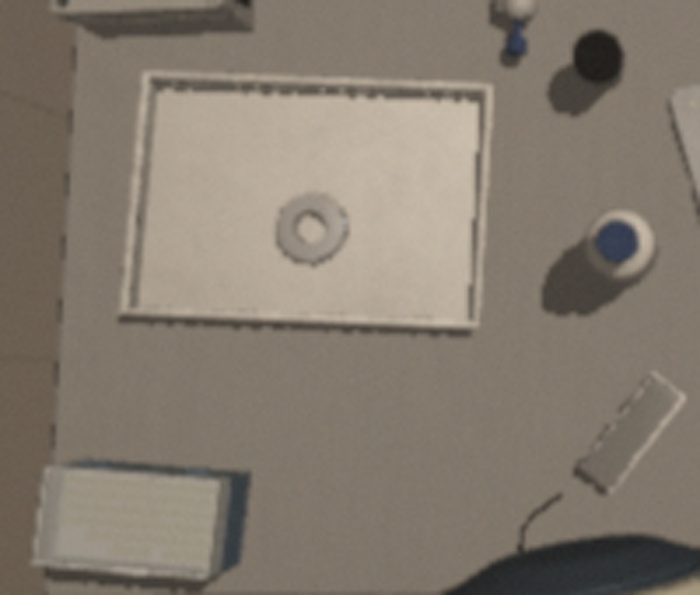

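View pics/scene0c.png

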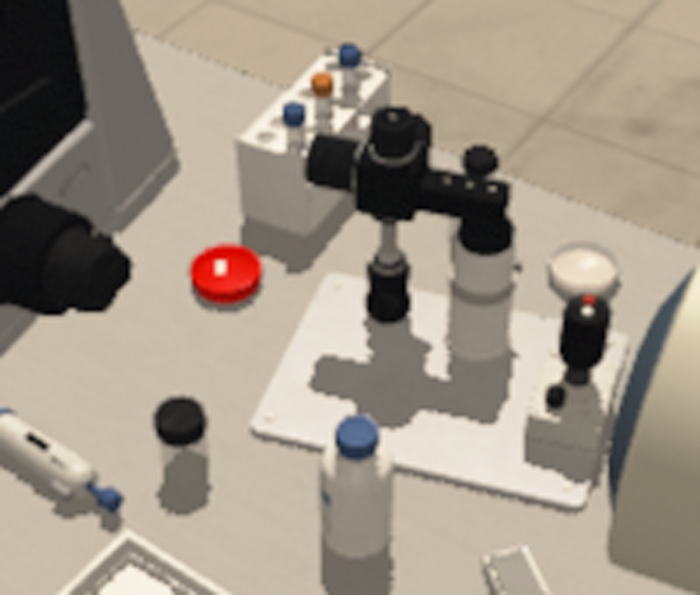

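Reading the top view:
- **Dish-shaped things:** the red one at (368,132) and the pale pinkish one at (433,223). The task asks for a clear dish with pinkish fill, so it's the second one.
- **Black caps:** (435,183) by the rack is tall with a white body, so it's the bottle. (300,166) is squat, so it's the case.
- **Blue cap:** (307,219) is the blue bottle. The blue-tipped pipette at (278,140) isn't.

Next I'll go over the right-hand group for a wrist view.

```bash
python3 -m pendant '{"dp":[[3,3,1],[6,6,2],[9,9,3],[12,12,3],[15,15,3],[18,17,3],[21,20,3],[24,23,3],[27,26,3],[30,29,3],[33,32,3],[33,32,3]],"angular":[[0,0,0.12],[0,0,0.24],[0,0,0.36],[0,0,0.48],[0,0,0.6],[0,0,0.72],[0,0,0.84],[0,0,0.96],[0,0,1.08],[0,0,1.2],[0,0,1.32],[0,0,1.33]]}' 9.1 10
python3 -m pendant '{"dp":[[0,0,0],[0,0,0]],"angular":[[0,0,0],[0,0,0]]}'
python3 - <<'E'
from h import *
s,im=shot("wrist","w1"); print(s['tool_pos'],s['eef_rot'],s['time_s'])
E
```

```text
time_s: 1.15
tool_pos: [482.0, -282.6, 212.5]
eef_rot: [-3.14, -0.001, 0.011]
wrist_force: [-0.5, 0.3, -0.4]
gripper_width: 91.0
time_s: 1.32
tool_pos: [478.2, -287.0, 212.4]
eef_rot: [-3.142, 0.001, -0.001]
wrist_force: [-0.8, 0.2, -0.2]
gripper_width: 90.7
[ 478.24262401 -287.04971404  212.39536921] [-3.14158984e+00  6.19597250e-04 -1.19849285e-03] 1.3167
```

View pics/w1.png

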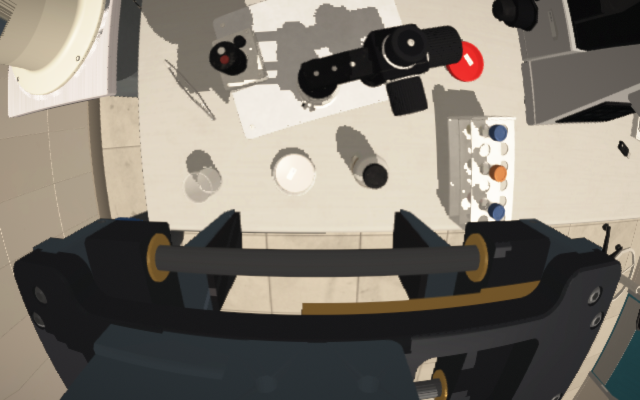

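The wrist view shows the pinkish dish at (295,173), the black-capped bottle at (374,175), the beaker at (203,182), the rack at (480,170) and the manipulator above them. I'll measure the dish, the black bottle and the manipulator parts.

```bash
python3 - <<'E'
from h import *
w=cv2.imread('pics/w1.png'); t=cv2.imread('pics/top0.png'); sc=cv2.imread('pics/scene0.png')
s={'tool_pos':np.array([478.24262401,-287.04971404,212.39536921]),'eef_rot':np.array([-3.14158984,6.19597250e-04,-1.19849285e-03])}
def show(im,c,h,fn):
    cv2.imwrite(fn,cv2.resize(im[c[1]-h:c[1]+h,c[0]-h:c[0]+h],(560,560),interpolation=cv2.INTER_CUBIC))
a=[cv2.resize(im[c[1]-h:c[1]+h,c[0]-h:c[0]+h],(390,390),interpolation=cv2.INTER_CUBIC) for im,c,h in [(w,(295,173),32),(t,(433,223),25)]]
cv2.imwrite('pics/dish.png',np.hstack(a))
for n,im,c in [("wrist",w,(295,173)),("top",t,(433,223))]:
    print(n,'px',im[c[1],c[0]],'bg',im[c[1],c[0]-30 if n=="wrist" else c[0]+28], im[c[1]+4,c[0]-15])
E
```

```text
wrist px [235 246 251] bg [199 217 227] [230 241 249]
top px [155 169 180] bg [109 122 131] [107 119 129]
```

View pics/dish.png

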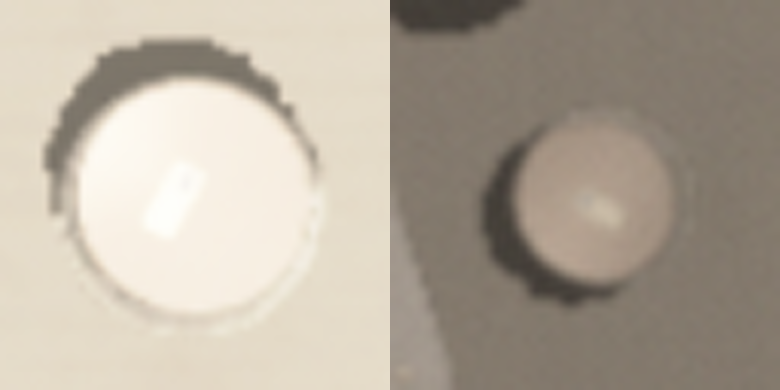

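The crop confirms a clear-rimmed dish with pale pink fill, centred at (295.3,173.2) in the wrist view and (434.3,224) in the top view.

```bash
cat >> h.py <<'E'
def blob(m,c=None):
    """largest contour (or the one nearest c): centre from minAreaRect/ellipse, area"""
    cs,_=cv2.findContours(m.astype(np.uint8),cv2.RETR_EXTERNAL,cv2.CHAIN_APPROX_NONE)
    cs=[k for k in cs if len(k)>=8]
    if c is not None: cs=sorted(cs,key=lambda k:-cv2.pointPolygonTest(k,(float(c[0]),float(c[1])),True))
    else: cs=sorted(cs,key=lambda k:-cv2.contourArea(k))
    k=cs[0]; e=cv2.fitEllipse(k); return np.array(e[0]),e[1],k
E
python3 - <<'E'
from h import *
w=cv2.imread('pics/w1.png'); t=cv2.imread('pics/top0.png')
s={'tool_pos':np.array([478.24262401,-287.04971404,212.39536921]),'eef_rot':np.array([-3.14158984,6.19597250e-04,-1.19849285e-03])}
mw=(w[:,:,0]>212)&(w[:,:,2]>238); cw=blob(mw,(295,173))
mt=(t[:,:,2]>148); ct=blob(mt,(434,224))
print('dish',cw[:2],ct[:2])
rw=ray('wrist',cw[0],s); rt=ray('top',ct[0]); print(tri([rw,rt]), onz('wrist',cw[0],12,s),onz('top',ct[0],12))
# black cap
mw=(w.max(2)<45); mt=(t.max(2)<50)
cw=blob(mw,(374,176)); ct=blob(mt,(436,183)); print('blackcap',cw[:2],ct[:2])
print(tri([ray('wrist',cw[0],s),ray('top',ct[0])]), onz('wrist',cw[0],88,s),onz('top',ct[0],88))
# manipulator corners
for nm,a,b in [('knob right',(407,97),(409,170)),('head',(405,45),(401,168)),('columntop',(318,79),(396,208)),('joy',(228,57),(384,249))]:
    print(nm,tri([ray('wrist',a,s),ray('top',b)]))
E
```

```text
dish (array([294.81985474, 173.29101562]), (35.246788024902344, 39.18460464477539)) (array([433.93493652, 223.21463013]), (18.52582550048828, 19.615015029907227))
(array([ 447.75540577, -290.01839213,   11.59559527]), [0.003586674455456288, 0.003586674455369241]) [ 447.78781136 -289.94224936   12.        ] [ 447.72320048 -289.9064718    12.        ]
blackcap (array([374.24237061, 175.21665955]), (21.849050521850586, 22.578271865844727)) (array([436.31057739, 181.03695679]), (9.924883842468262, 10.924702644348145))
(array([ 540.51410837, -278.78903608,   84.95390142]), [0.6539072711161602, 0.6539072711162321]) [ 539.27680561 -278.19985342   88.        ] [ 540.60611535 -277.92177394   88.        ]
knob right (array([ 550.7790969 , -198.17348415,  164.65703455]), [0.2589152621140955, 0.2589152621141157])
head (array([ 537.74627727, -168.84431871,  221.7805499 ]), [4.356698388502861, 4.3566983885028145])
columntop (array([ 477.1452281 , -178.64509012,  104.68320852]), [1.3943603799013566, 1.3943603799014717])
joy (array([ 384.19941131, -150.26008058,   96.59507164]), [0.8683966686758777, 0.8683966686759166])
```

The dish is at (448,-290) and the black cap at (540,-278); the two views agree within 1 mm. I'll descend on the dish.

```bash
python3 -m pendant '{"dp":[[-2,-0.2,-3],[-3,-0.3,-7],[-3,-0.3,-11],[-3,-0.3,-14.5],[-3,-0.3,-17.5],[-3,-0.3,-19.5],[-3,-0.3,-20.5],[-3,-0.3,-20.8],[-3,-0.3,-20.8]],"angular":[[0,0,0],[0,0,0],[0,0,0],[0,0,0],[0,0,0],[0,0,0],[0,0,0],[0,0,0],[0,0,0]]}'
python3 - <<'E'
from h import *
s,im=shot("wrist","w2"); print(s['tool_pos'],s['eef_rot'],s['wrist_force'])
E
```

```text
time_s: 2.12
tool_pos: [448.0, -290.8, 4.7]
eef_rot: [-3.141, 0.0, -0.003]
wrist_force: [0.2, 0.4, 0.1]
gripper_width: 91.0
[ 447.9956259  -290.81708601    4.67998654] [-3.14141381e+00  3.12932871e-04 -2.59083051e-03] [0.2387519  0.37294432 0.06456501]
```

View pics/w2.png

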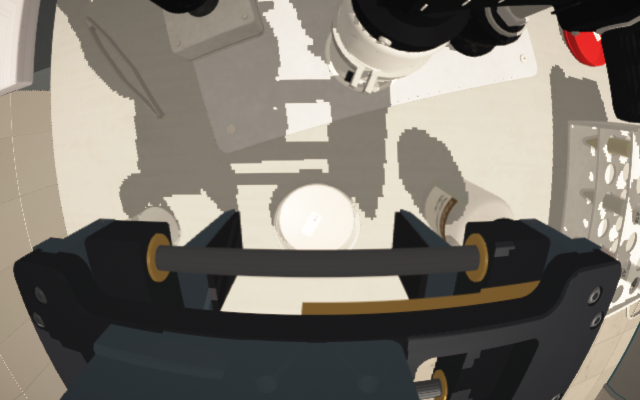

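The dish at (317,220) sits centred between the fingers, and the beaker is clear at (152,225). I'll close gently and lift.

```bash
python3 -m pendant '{"dp":[[0,0,0],[0,0,0],[0,0,0],[0,0,0],[0,0,0],[0,0,0],[0,0,0],[0,0,0]],"angular":[[0,0,0],[0,0,0],[0,0,0],[0,0,0],[0,0,0],[0,0,0],[0,0,0],[0,0,0]]}' 4.5 8
```

```text
time_s: 2.83
tool_pos: [448.4, -290.1, 4.6]
eef_rot: [-3.142, 0.0, -0.001]
wrist_force: [-0.1, 0.1, -0.2]
gripper_width: 45.3
```

```bash
python3 - <<'E'
from h import *
s,im=shot("wrist","w3"); print(s['tool_pos'],s['gripper_width'])
E
```

```text
[ 448.44007148 -290.07254545    4.60724384] 45.29994835410079
```

View pics/w3.png

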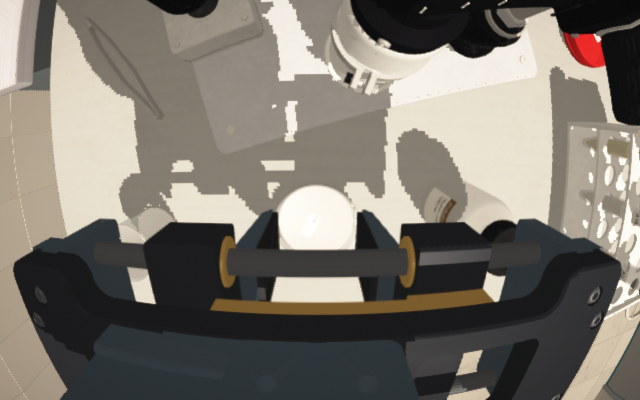

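```bash
python3 - <<'E'
from h import *
w=cv2.imread('pics/w3.png');s=read_state()
for uv in [(317,218),(317,186),(278,218),(357,218)]: print(uv,onz('wrist',uv,12,s).round(1))
print(proj('wrist',s['tool_pos'],s),proj('wrist',s['tool_pos']+[0,0,19],s),proj('wrist',s['tool_pos']+[22.6,16,0],s))
cv2.imwrite('pics/w3c.png',cv2.resize(w[170:310,220:420],None,fx=3.5,fy=3.5,interpolation=cv2.INTER_CUBIC))
E
```

```text
(317, 218) [ 447.7 -285.5   12. ]
(317, 186) [ 447.7 -263.8   12. ]
(278, 218) [ 421.7 -285.5   12. ]
(357, 218) [ 474.3 -285.6   12. ]
[318.09325838 220.95445161] [318.15366118 230.77524724] [351.4272779  198.48593035]
```

View pics/w3c.png

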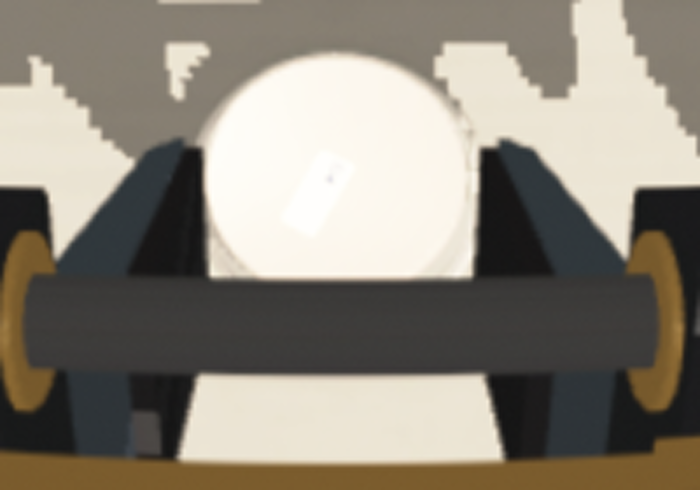

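```bash
python3 - <<'E'
from h import *
s=read_state()
for z in [4.6,10,16,25,34]:
    for uv in [(357.7,212.9),(278.6,212.9)]: print(z,(onz('wrist',uv,z,s)-s['tool_pos']).round(1),end=' ')
    print()
# left finger at open in w2: tip corner (240,211),(397,211)
for z in [4.6,16,25,34]:
    print('open',z,[(onz('wrist',uv,z,s)-s['tool_pos']).round(1) for uv in [(397,212),(240,212)]])
E
```

```text
4.6 [27.2  5.7 -0. ] 4.6 [-27.1   5.8  -0. ] 
10 [26.5  7.4  5.4] 10 [-26.4   7.5   5.4] 
16 [25.7  9.3 11.4] 16 [-25.6   9.4  11.4] 
25 [24.5 12.2 20.4] 25 [-24.4  12.3  20.4] 
34 [23.2 15.1 29.4] 34 [-23.3  15.1  29.4] 
open 4.6 [array([55.2,  6.1, -0. ]), array([-54.5,   6.3,  -0. ])]
open 16 [array([52. ,  9.7, 11.4]), array([-51.5,   9.9,  11.4])]
open 25 [array([49.6, 12.6, 20.4]), array([-49. ,  12.7,  20.4])]
open 34 [array([47.1, 15.4, 29.4]), array([-46.6,  15.5,  29.4])]
```

```bash
python3 - <<'E'
from h import *
s,a=shot("scene","s3"); s,b=shot("top","t3")
c=cv2.resize(a[90:240,340:520],None,fx=2.2,fy=3.0*2.2/3,interpolation=cv2.INTER_CUBIC)
d=cv2.resize(b[160:310,360:540],None,fx=2.2,fy=2.2,interpolation=cv2.INTER_CUBIC)
cv2.imwrite('pics/st3.png',np.hstack([c,d])); print(proj('scene',s['tool_pos']),proj('top',s['tool_pos']))
E
```

```text
[395.65123192 147.69966185] [433.16750411 223.1533801 ]
```

View pics/st3.png

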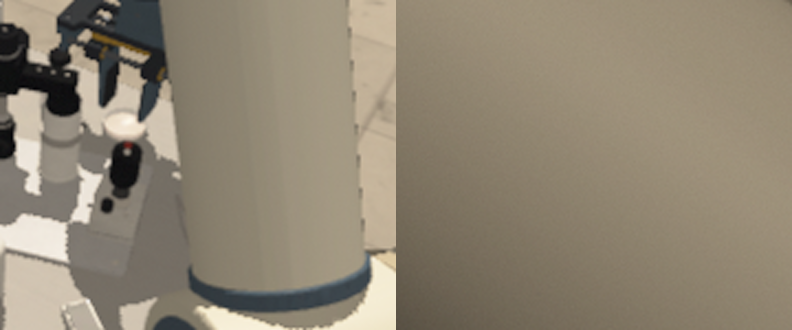

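View pics/s3.png

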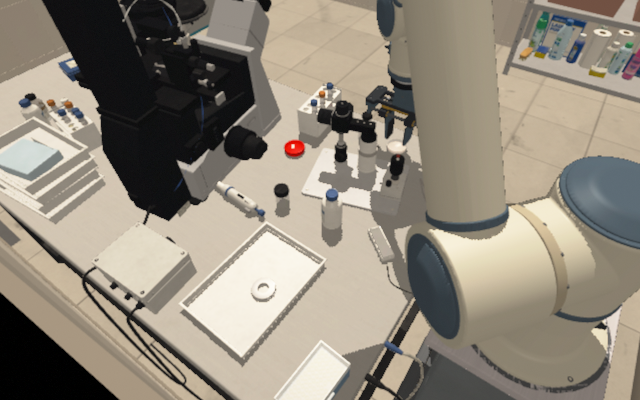

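```bash
python3 - <<'E'
from h import *
s=read_state(); a=cv2.imread('pics/s3.png')
cv2.imwrite('pics/s3c.png',cv2.resize(a[80:170,360:440],None,fx=7,fy=6.6,interpolation=cv2.INTER_CUBIC))
for z in [4.6,15,25,35]:
  print(z,[proj('scene',s['tool_pos']*[1,1,0]+[dx,dy,z]).round(1) for dx in(-22.6,22.6) for dy in (-16,16)])
E
```

```text
4.6 [array([405.5, 147.5]), array([400.2, 153.9]), array([391.2, 141.7]), array([385.8, 147.9])]
15 [array([406. , 144.7]), array([400.7, 151.1]), array([391.6, 138.9]), array([386.2, 145.1])]
25 [array([406.5, 141.9]), array([401.2, 148.3]), array([392. , 136.1]), array([386.5, 142.4])]
35 [array([407. , 139.1]), array([401.6, 145.6]), array([392.4, 133.4]), array([386.9, 139.6])]
```

View pics/s3c.png

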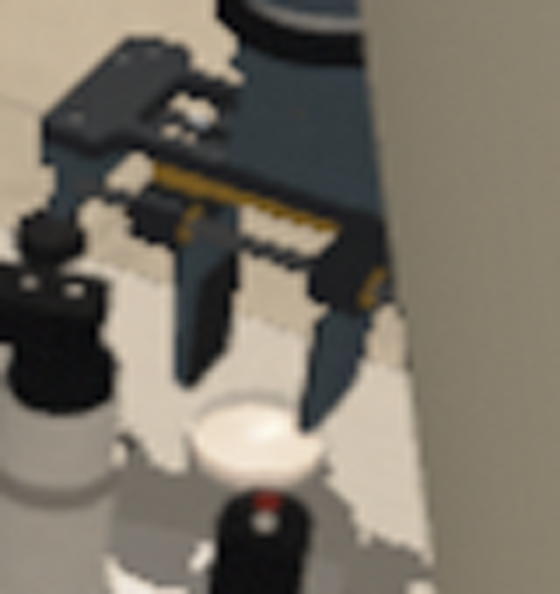

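The fingers closed past the dish's 58 mm. In both the scene and wrist views, the fingertips at scene (387,139) and (404,145) stand at about z = 36–38, while the reported TCP is at 4.6. So the real tips sit about 33 mm behind the reported TCP. I'll reopen, go lower in steps while watching force, and measure the tip height by triangulation.

```bash
python3 -m pendant '{"dp":[[0,0,0],[0,0,0],[0,0,0],[0,0,0],[0,0,0],[0,0,0],[0,0,-0.5],[0,0,-1],[0,0,-1.5],[0,0,-2],[0,0,-2],[0,0,-2]],"angular":[[0,0,0],[0,0,0],[0,0,0],[0,0,0],[0,0,0],[0,0,0],[0,0,0],[0,0,0],[0,0,0],[0,0,0],[0,0,0],[0,0,0]]}' 9.1 8
python3 - <<'E'
from h import *
s,a=shot("scene","s4"); s,w=shot("wrist","w4"); print(s['tool_pos'],s['wrist_force'])
c=cv2.resize(a[90:180,350:450],(400,360),interpolation=cv2.INTER_CUBIC)
d=cv2.resize(w[170:270,210:430],(390,360),interpolation=cv2.INTER_CUBIC)
cv2.imwrite('pics/sw4.png',np.hstack([c,d]))
E
```

```text
time_s: 3.98
tool_pos: [448.2, -289.9, -15.9]
eef_rot: [-3.141, 0.001, -0.001]
wrist_force: [0.0, 0.3, 0.0]
gripper_width: 91.0
[ 448.34148048 -290.01671114  -15.55549892] [-0.24331159 -0.2635238  -0.0317268 ]
```

View pics/sw4.png

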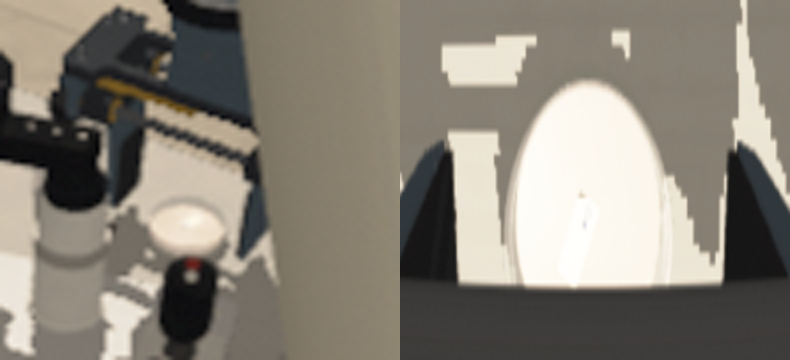

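The fingers are now at about z = 17, with the dish between them in both views and no contact at a reported TCP z of −15.6. This confirms the tip offset. I'll go down in small steps.

```bash
python3 -m pendant '{"dp":[[0,0,-0.4],[0,0,-0.8],[0,0,-1.0],[0,0,-1.0]],"angular":[[0,0,0],[0,0,0],[0,0,0],[0,0,0]]}'
python3 -m pendant '{"dp":[[0,0,-0.1],[0,0,-0.2],[0,0,-0.2]],"angular":[[0,0,0],[0,0,0],[0,0,0]]}'
python3 - <<'E'
from h import *
s,w=shot("wrist","w5"); print(s['tool_pos'],s['wrist_force'])
cv2.imwrite('pics/w5c.png',cv2.resize(w[150:270,210:430],None,fx=3.4,fy=3.4,interpolation=cv2.INTER_CUBIC))
E
```

```text
time_s: 4.42
tool_pos: [448.1, -289.9, -25.9]
eef_rot: [-3.141, 0.001, -0.001]
wrist_force: [-0.5, 1.0, 0.1]
gripper_width: 91.1
time_s: 4.67
tool_pos: [448.4, -290.1, -27.5]
eef_rot: [-3.142, 0.0, -0.001]
wrist_force: [0.3, 0.4, 1.0]
gripper_width: 91.2
[ 448.43395916 -290.08321038  -27.49145263] [0.25906261 0.42355563 1.04567086]
```

View pics/w5c.png

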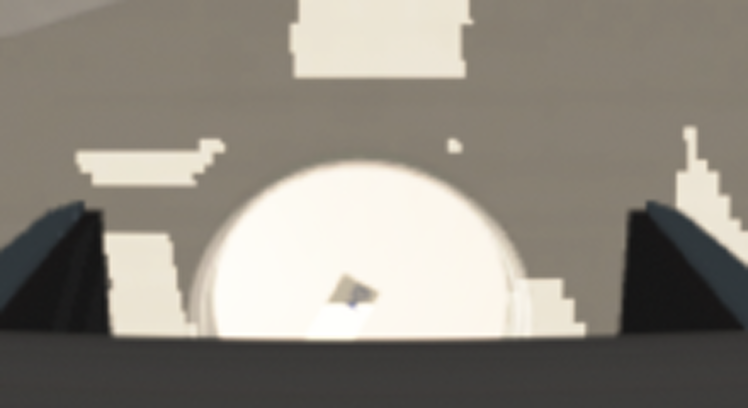

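```bash
python3 -m pendant '{"dp":[[0,0,0],[0,0,0],[0,0,0],[0,0,0],[0,0,0],[0,0,0]],"angular":[[0,0,0],[0,0,0],[0,0,0],[0,0,0],[0,0,0],[0,0,0]]}' 4.5 8
```

```text
time_s: 5.22
tool_pos: [448.5, -290.1, -27.3]
eef_rot: [3.142, -0.0, -0.001]
wrist_force: [-1.1, 0.1, 0.5]
gripper_width: 56.6
```

The dish is gripped at 56.6 mm. I'll lift it high and carry it on the near side of the manipulator.

```bash
python3 -m pendant '{"dp":[[0,0,1],[0,0,3],[0,0,6],[0,0,10],[0,0,14],[0,0,18],[0,0,21.5],[-1,0.5,24],[-2,2,25],[-3.5,4.5,25],[-5,8,25],[-5,12,25]],"angular":[[0,0,0],[0,0,0],[0,0,0],[0,0,0],[0,0,0],[0,0,0],[0,0,0],[0,0,0],[0,0,0],[0,0,0],[0,0,0],[0,0,0]]}'
python3 -m pendant '{"dp":[[0,4,0],[0,8,0],[0,12,0],[1,16,0],[2,20,0],[3,24,0],[4,27.5,0],[5,31,0],[6,33,0],[7,34.5,0],[7,35,0],[7,35,0]],"angular":[[0,0,0],[0,0,0],[0,0,0],[0,0,0],[0,0,0],[0,0,0],[0,0,0],[0,0,0],[0,0,0],[0,0,0],[0,0,0],[0,0,0]]}'
python3 -m pendant '{"dp":[[0,0,0],[0,0,0]],"angular":[[0,0,0],[0,0,0]]}'
python3 - <<'E'
from h import *
s,w=shot("wrist","w6"); print(s['tool_pos'].tolist(),s['eef_rot'].tolist(),s['gripper_width'],s['wrist_force'])
E
```

```text
time_s: 6.22
tool_pos: [396.0, -169.4, 223.3]
eef_rot: [3.141, 0.0, -0.003]
wrist_force: [2.2, -0.2, -0.4]
gripper_width: 56.8
time_s: 7.22
tool_pos: [468.2, 180.7, 222.9]
eef_rot: [-3.142, 0.0, 0.0]
wrist_force: [-0.6, -0.2, 0.1]
gripper_width: 56.4
time_s: 7.38
tool_pos: [467.8, 179.0, 222.9]
eef_rot: [3.141, 0.0, -0.002]
wrist_force: [-0.1, 0.7, -0.6]
gripper_width: 56.2
[467.8386679391623, 178.98832435150604, 222.86523814229093] [3.1413496570966055, 0.00018855570655929021, -0.0015597598320644668] 56.216517776011244 [-0.06806255  0.65335687 -0.59698676]
```

View pics/w6.png

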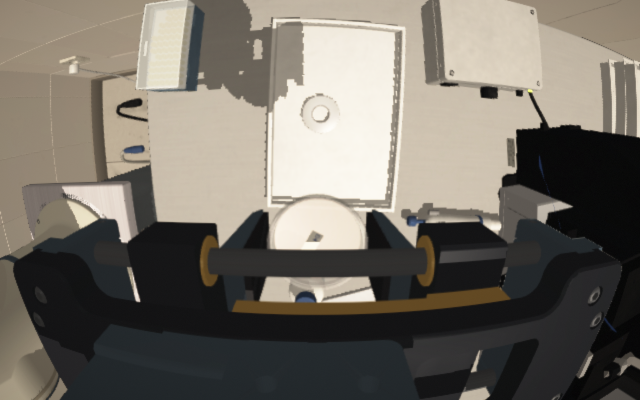

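The dish hangs level between the fingers at (318,235). The ring is at about (320,113), and the tray corners are about (273,18), (405,26), (393,208) and (266,206). I'll refine the ring and tray positions from two views.

```bash
python3 - <<'E'
from h import *
w=cv2.imread('pics/w6.png'); t=cv2.imread('pics/top0.png')
c=cv2.resize(w[5:220,250:420],None,fx=2.7,fy=2.7,interpolation=cv2.INTER_CUBIC)
cv2.imwrite('pics/w6c.png',c); cv2.imwrite('pics/w6r.png',np.hstack([cv2.resize(w[90:136,297:343],(390,390),interpolation=cv2.INTER_CUBIC),cv2.resize(t[200:230,204:234],(390,390),interpolation=cv2.INTER_CUBIC)]))
E
```

```text
(no output)
```

View pics/w6c.png

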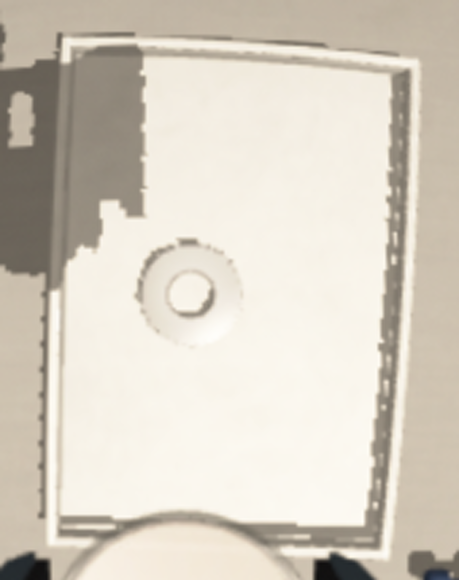

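View pics/w6r.png

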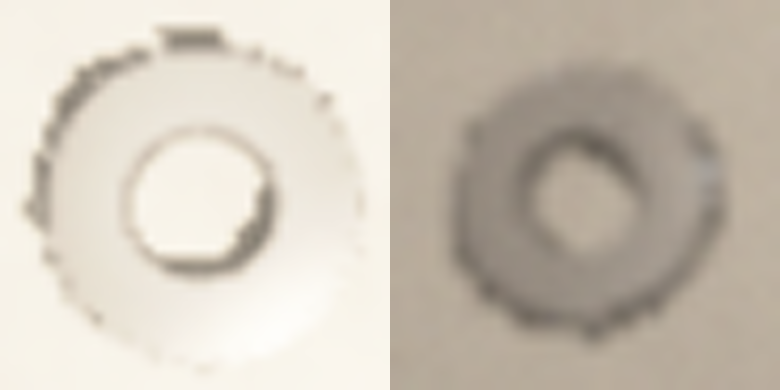

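```bash
python3 - <<'E'
from h import *
s={'tool_pos':np.array([467.8386679391623,178.98832435150604,222.86523814229093]),'eef_rot':np.array([3.1413496570966055,0.00018855570655929021,-0.0015597598320644668])}
a=(320.3,113.7); b=(218.6,214.8)
print('ring',tri([ray('wrist',a,s),ray('top',b)]),onz('wrist',a,10,s),onz('top',b,10))
cor={k:onz('wrist',(250+x/2.7-.4,5+y/2.7-.4),20,s)[:2] for k,(x,y) in dict(TL=(62,35),TR=(418,60),BR=(388,558),BL=(50,545)).items()}
# top image corners from crop 3.5, offset (130,150): left-far(145,72) right-far(493,86) right-near(478,328) left-near(120,318)
cot={k:onz('top',(130+x/3.5-.4,150+y/3.5-.4),20)[:2] for k,(x,y) in dict(TL=(120,319),TR=(145,72),BR=(493,86),BL=(478,329)).items()}
for n,c in (('w',cor),('t',cot)):
    print(n,{k:v.round(1).tolist() for k,v in c.items()},'centre',np.mean(list(c.values()),0).round(1))
    for p,q,off in [('BL','TL',90),('BR','TR',90),('TL','TR',0),('BL','BR',0)]:
        d=c[q]-c[p]; print('  ',p,q,np.linalg.norm(d).round(1),(np.degrees(np.arctan2(d[1],d[0]))-off).round(2))
E
```

```text
ring (array([471.98155598, 254.20173467,   3.32432821]), [0.657538684570708, 0.6575386845705553]) [471.29655735 254.32106235  10.        ] [471.93708517 252.07010567  10.        ]
w {'TL': [408.8, 386.5], 'TR': [583.8, 377.2], 'BR': [573.3, 122.2], 'BL': [399.5, 129.6]} centre [491.4 253.9]
   BL TL 257.0 -2.08
   BR TR 255.3 -2.38
   TL TR 175.2 -3.02
   BL BR 173.9 -2.47
t {'TL': [406.8, 383.8], 'TR': [585.8, 374.3], 'BR': [573.8, 120.4], 'BL': [398.6, 128.7]} centre [491.3 251.8]
   BL TL 255.2 -1.84
   BR TR 254.2 -2.72
   TL TR 179.3 -3.02
   BL BR 175.3 -2.71
```

Measured tray: yaw about −2.5°, centre about (491.4,253), ring about (471.6,253.2). The two cameras differ by 2 mm in y. I'll descend to hover the dish about 20 mm above the ring and re-check there.

```bash
python3 -m pendant '{"dp":[[0.4,3,-2],[0.4,5,-5],[0.4,7,-8],[0.4,7.4,-12],[0.4,7.4,-16],[0.4,7.4,-19],[0.4,7.4,-21],[0.4,7.4,-22],[0.4,7.4,-22],[0.4,7.4,-22]],"angular":[[0,0,-0.01],[0,0,-0.02],[0,0,-0.04],[0,0,-0.04],[0,0,-0.04],[0,0,-0.04],[0,0,-0.04],[0,0,-0.04],[0,0,-0.04],[0,0,-0.04]]}'
python3 - <<'E'
from h import *
s,w=shot("wrist","w7"); print(s['tool_pos'].tolist(),s['eef_rot'].tolist(),s['gripper_width'],s['wrist_force'])
s,a=shot("scene","s7"); s,b=shot("top","t7")
cv2.imwrite('pics/st7.png',np.hstack([cv2.resize(a[220:360,170:340],None,fx=2.3,fy=2.3,interpolation=cv2.INTER_CUBIC),cv2.resize(b[150:290,150:310],None,fx=2.3,fy=2.3,interpolation=cv2.INTER_CUBIC)]))
E
```

```text
time_s: 8.27
tool_pos: [472.8, 253.6, 3.3]
eef_rot: [-3.142, -0.0, -0.042]
wrist_force: [-0.3, 0.2, -0.0]
gripper_width: 56.7
[472.78816299601084, 253.58125924272107, 3.2837117910481384] [-3.141542748213954, -0.00017224921982439412, -0.04154144515582803] 56.66755304849701 [-0.27185115  0.21410975 -0.03259508]
```

View pics/w7.png

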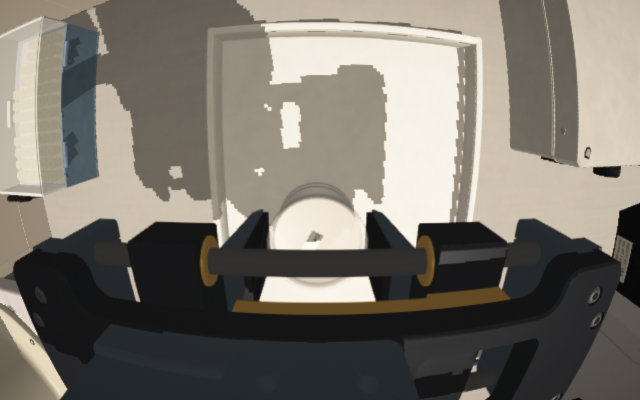

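View pics/st7.png

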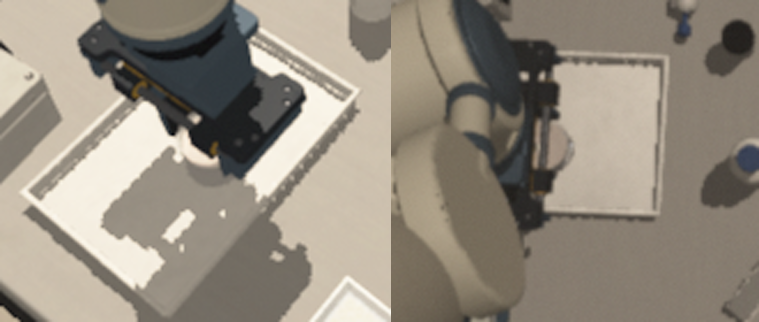

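```bash
python3 - <<'E'
import cv2
w=cv2.imread('pics/w7.png'); cv2.imwrite('pics/w7c.png',cv2.resize(w[170:250,260:375],None,fx=6.5,fy=6.5,interpolation=cv2.INTER_CUBIC))
E
```

```text
(no output)
```

View pics/w7c.png

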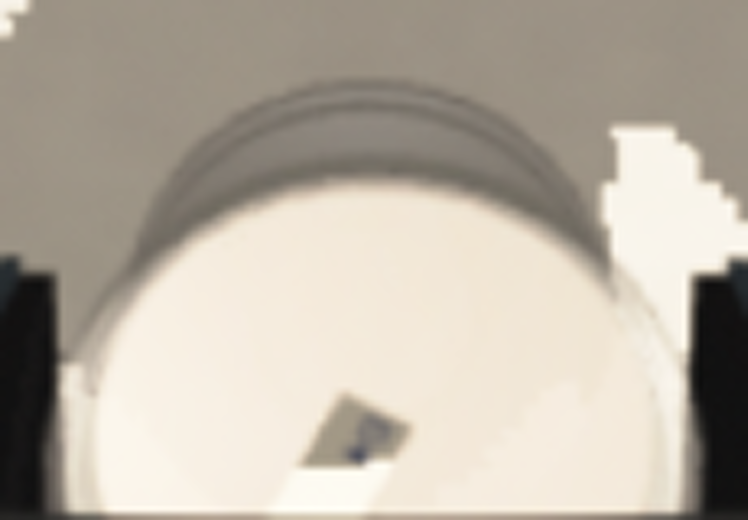

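```bash
python3 - <<'E'
from h import *
from scipy.optimize import least_squares
s={'tool_pos':np.array([472.788,253.581,3.284]),'eef_rot':np.array([-3.141542748,-0.00017225,-0.041541445])}
def P(x,y,z): return onz('wrist',(260+x/6.5-.42,170+y/6.5-.42),z,s)[:2]
for nm,z,r,pts in [('ringtop',10,26,[(200,177),(270,128),(370,103),(480,130),(545,180)]),('ringbase',2,26,[(160,215),(200,155),(250,115),(370,80),(480,100),(560,172)]),('dishfill',35,None,[(100,400),(130,320),(200,235),(290,192),(375,180),(470,195),(550,235),(630,320),(660,400)])]:
    Q=np.array([P(x,y,z) for x,y in pts])
    if r: f=least_squares(lambda c:np.hypot(*(Q-c).T)-r,Q.mean(0)); print(nm,f.x.round(1),f.fun.round(1))
    else: f=least_squares(lambda c:np.hypot(*(Q-c[:2]).T)-c[2],[*Q.mean(0),26]); print(nm,f.x.round(1),f.fun.round(1))
E
```

```text
ringtop [471.8 253.6] [-0.4  0.   0.5  0.1 -0.5]
ringbase [472.4 254.5] [-0.4 -0.1  0.1  0.3  0.4 -0.7]
dishfill [472.5 252.8  26. ] [-0.1 -0.2  0.3  0.1 -0.  -0.1 -0.2  0.   0.1]
```

The ring fits at (472.1,254.0) and the held dish at about (472.6,253.6), so they line up within 1 mm. I'll lower it.

```bash
python3 -m pendant '{"dp":[[0,0,-0.5],[-0.05,0.04,-1.1],[-0.05,0.04,-1.6],[-0.05,0.04,-1.9],[-0.05,0.04,-2],[-0.05,0.04,-2]],"angular":[[0,0,0],[0,0,0],[0,0,0],[0,0,0],[0,0,0],[0,0,0]]}'
python3 -m pendant '{"dp":[[0,0,-0.05],[0,0,-0.05]],"angular":[[0,0,0],[0,0,0]]}'
```

```text
time_s: 8.92
tool_pos: [471.7, 254.2, -17.8]
eef_rot: [3.141, 0.001, -0.041]
wrist_force: [0.0, -0.9, -0.6]
gripper_width: 56.6
time_s: 9.08
tool_pos: [471.7, 254.2, -17.9]
eef_rot: [3.141, 0.0, -0.041]
wrist_force: [-0.7, 1.0, 2.0]
gripper_width: 56.7
```

```bash
python3 -m pendant '{"dp":[[0,0,0],[0,0,0],[0,0,0],[0,0,0],[0,0,0.5],[0,0,2],[0,0,5],[0,0,9],[0,0,13],[0,0,17],[0,0,19],[0,0,19]],"angular":[[0,0,0],[0,0,0],[0,0,0],[0,0,0],[0,0,0],[0,0,0],[0,0,0],[0,0,0],[0,0,0],[0,0,0],[0,0,0],[0,0,0]]}' 7.4 8
python3 - <<'E'
from h import *
s,w=shot("wrist","w8"); print(s['tool_pos'].tolist(),s['eef_rot'].tolist(),s['gripper_width'],s['wrist_force'])
s,a=shot("scene","s8")
cv2.imwrite('pics/sw8.png',np.hstack([cv2.resize(a[220:360,170:340],(486,400),interpolation=cv2.INTER_CUBIC),cv2.resize(w[150:260,270:370],(300,400),interpolation=cv2.INTER_CUBIC)]))
E
```

```text
time_s: 10.08
tool_pos: [474.3, 255.3, 177.4]
eef_rot: [-3.138, -0.007, -0.041]
wrist_force: [0.3, 1.1, 0.4]
gripper_width: 73.7
[474.25242422989936, 255.26471562670767, 177.3932505814674] [-3.1383041571276182, -0.007290720050906252, -0.04089514822149343] 73.6977070896583 [0.29956659 1.13402589 0.43696539]
```

View pics/sw8.png

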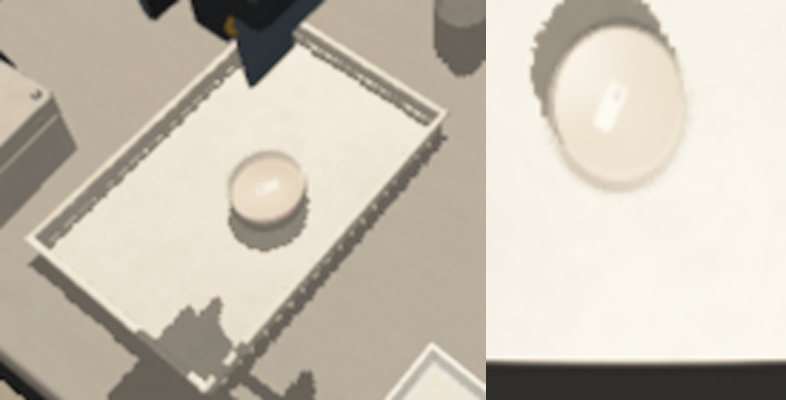

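The dish sits flat and concentric on the ring's spot at (267,187) in the crop. Next is the blue bottle: I'll go to a spot where the wrist camera looks down on it and the case.

```bash
python3 -m pendant '{"dp":[[-0.2,-4,1],[-0.5,-8,2],[-0.7,-12,2],[-1,-16,2],[-1.2,-20,2],[-1.4,-24,2],[-1.4,-27,2],[-1.4,-28.5,2],[-1.4,-29,2],[-1.4,-29,2],[-1.4,-29,2]],"angular":[[0,0,0],[0,0,0],[0,0,0],[0,0,0],[0,0,0],[0,0,0],[0,0,0],[0,0,0],[0,0,0],[0,0,0],[0,0,0]]}' 9.1 10
python3 - <<'E'
from h import *
s,w=shot("wrist","w9"); print(s['tool_pos'].tolist(),s['eef_rot'].tolist(),s['gripper_width'],s['wrist_force'])
E
```

```text
time_s: 11.1
tool_pos: [457.4, -35.0, 191.5]
eef_rot: [-3.141, 0.001, -0.041]
wrist_force: [0.1, -0.3, 0.3]
gripper_width: 90.9
[457.4495301133094, -35.037797974985956, 191.46432252625505] [-3.141058309207775, 0.0014972278718665688, -0.041255020107443086] 90.94544987927776 [ 0.09188197 -0.25033489  0.33426799]
```

View pics/w9.png

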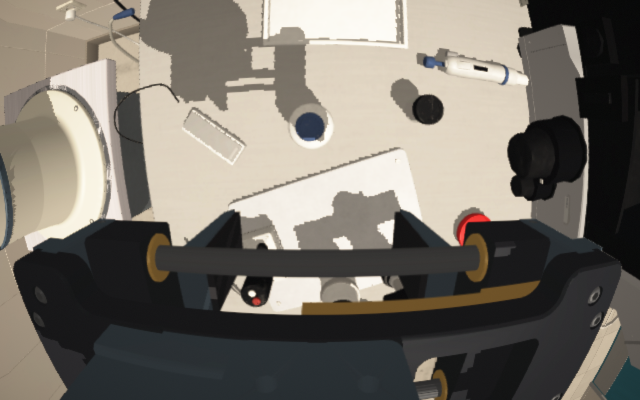

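The blue cap is at (310,126) inside its white shoulder, the case's black top is at (428,109), and the pipette at (470,70) isn't wanted. Measuring both.

```bash
python3 - <<'E'
from h import *
w=cv2.imread('pics/w9.png'); t=cv2.imread('pics/top0.png')
s={'tool_pos':np.array([457.4495,-35.0378,191.4643]),'eef_rot':np.array([-3.1410583,0.00149723,-0.04125502])}
def bl(im): 
    i=im.astype(int); return (i[:,:,0]-i[:,:,2]>20)
cw=blob(bl(w),(310,126)); ct=blob(bl(t),(307,219)); print('blue',cw[:2],ct[:2])
print(tri([ray('wrist',cw[0],s),ray('top',ct[0])]),onz('wrist',cw[0],105,s),onz('top',ct[0],105))
cw=blob(w.max(2)<60,(428,109)); ct=blob(t.max(2)<50,(300,166)); print('case',cw[:2],ct[:2])
print(tri([ray('wrist',cw[0],s),ray('top',ct[0])]),onz('wrist',cw[0],54,s),onz('top',ct[0],54))
c=cv2.resize(w[60:180,270:470],None,fx=4,fy=4,interpolation=cv2.INTER_CUBIC); cv2.imwrite('pics/w9c.png',c)
E
```

```text
blue (array([309.10870361, 126.44821167]), (26.010236740112305, 26.744998931884766)) (array([305.63198853, 218.5921936 ]), (9.020145416259766, 9.29832649230957))
(array([452.16621391,  26.64043407, 107.18020346]), [0.6395891919829718, 0.6395891919829892]) [451.73848181  27.10918026 105.        ] [452.7245296   26.23620129 105.        ]
case (array([427.21365356, 109.04577637]), (27.809913635253906, 29.735240936279297)) (array([300.21331787, 166.1730957 ]), (12.309942245483398, 13.28745174407959))
(array([589.86536998,  43.74970007,  37.83671531]), [0.07503447080510744, 0.07503447080512543]) [583.99610275  43.40372864  54.        ] [586.09713394  42.53854673  54.        ]
```

View pics/w9c.png

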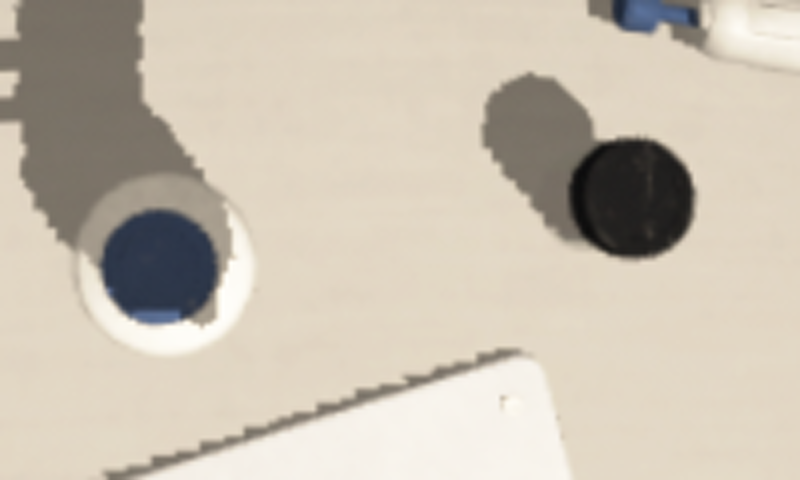

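The blue cap is at (452.2,26.6) with its top at 107 measured (105 stated). I'll lower over it so the pads hold the straight body, with tips at about 34 mm.

```bash
python3 -m pendant '{"dp":[[-0.5,3,0],[-0.5,5.5,-1],[-0.5,6.2,-3],[-0.5,6.2,-6.5],[-0.5,6.2,-10],[-0.5,6.2,-13.5],[-0.5,6.2,-16.5],[-0.5,6.2,-18.5],[-0.5,6.2,-19.1],[-0.5,6.2,-19.1]],"angular":[[0,0,0],[0,0,0],[0,0,0],[0,0,0],[0,0,0],[0,0,0],[0,0,0],[0,0,0],[0,0,0],[0,0,0]]}'
python3 - <<'E'
from h import *
s,w=shot("wrist","w10"); print(s['tool_pos'].tolist(),s['eef_rot'].tolist(),s['gripper_width'],s['wrist_force'])
E
```

```text
time_s: 11.98
tool_pos: [451.8, 27.3, -0.0]
eef_rot: [-3.141, 0.003, -0.04]
wrist_force: [0.2, 0.1, 0.0]
gripper_width: 90.9
[451.8386194109936, 27.303854739301972, -0.011579516495351105] [-3.141408527961911, 0.0030664271660341136, -0.03961396900872782] 90.94691182785111 [0.20484765 0.09879634 0.00832697]
```

View pics/w10.png

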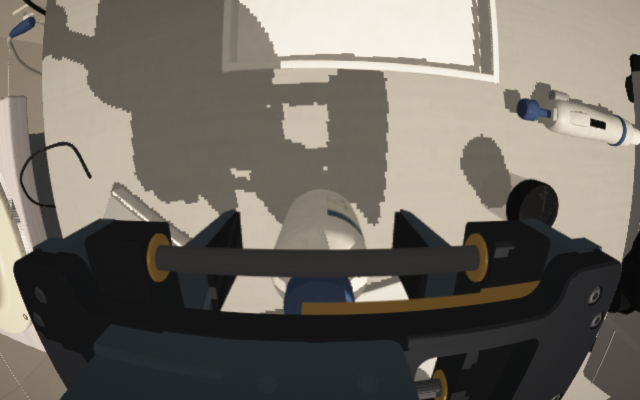

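The bottle stands centred between the fingers at (320,240). Closing.

```bash
python3 -m pendant '{"dp":[[0,0,0],[0,0,0],[0,0,0],[0,0,0],[0,0,0],[0,0,0],[0,0,0],[0,0,0]],"angular":[[0,0,0],[0,0,0],[0,0,0],[0,0,0],[0,0,0],[0,0,0],[0,0,0],[0,0,0]]}' 3.8 20
python3 -m pendant '{"dp":[[0,0,0.5],[0,0,1.5],[0,0,3],[0,0,3]],"angular":[[0,0,0],[0,0,0],[0,0,0],[0,0,0]]}'
python3 - <<'E'
from h import *
s,w=shot("wrist","w11"); print(s['tool_pos'].tolist(),s['eef_rot'].tolist(),s['gripper_width'],s['wrist_force'])
E
```

```text
time_s: 12.7
tool_pos: [453.1, 26.2, 1.3]
eef_rot: [3.142, -0.0, -0.041]
wrist_force: [-1.1, -0.0, 5.1]
gripper_width: 47.2
time_s: 13.03
tool_pos: [453.7, 26.2, 32.9]
eef_rot: [3.142, -0.002, -0.041]
wrist_force: [1.2, -0.5, -1.0]
gripper_width: 46.7
[453.73885932169327, 26.238857949546826, 32.93030267739453] [3.1415293783427556, -0.002001189875226128, -0.04096392519338932] 46.72781114552458 [ 1.22039154 -0.52180852 -1.03100259]
```

View pics/w11.png

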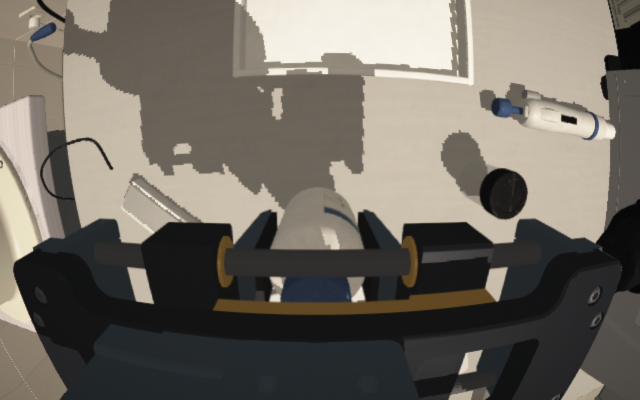

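The bottle is held at 46.7 mm and lifted off the bench. I'll carry it over the tray to the left place: ring + 76 mm along the tray's y (centre of the gap between dish edge and end wall), about (475.3,329.7).

```bash
python3 -m pendant '{"dp":[[0,0,3],[0,2,6],[0.3,5,8],[0.6,9,9],[1,13,9],[1.3,17,9],[1.6,21,9],[1.9,24.5,9],[2.1,27.5,9],[2.2,29.5,9],[2.2,30.3,8],[2.2,30.3,7]],"angular":[[0,0,0],[0,0,0],[0,0,0],[0,0,0],[0,0,0],[0,0,0],[0,0,0],[0,0,0],[0,0,0],[0,0,0],[0,0,0],[0,0,0]]}'
python3 -m pendant '{"dp":[[0,0,-2],[0,0,-4.5],[0,0,-6],[0,0,-7],[0,0,-7]],"angular":[[0,0,0],[0,0,0],[0,0,0],[0,0,0],[0,0,0]]}'
python3 - <<'E'
from h import *
s,w=shot("wrist","w12"); print(s['tool_pos'].tolist(),s['eef_rot'].tolist(),s['gripper_width'],s['wrist_force'])
s,a=shot("scene","s12"); s,a=shot("top","t12")
E
```

```text
time_s: 14.08
tool_pos: [474.8, 330.7, 99.9]
eef_rot: [-3.141, -0.0, -0.039]
wrist_force: [-1.1, 0.1, -1.6]
gripper_width: 47.0
time_s: 14.5
tool_pos: [473.4, 327.3, 28.5]
eef_rot: [3.139, 0.004, -0.042]
wrist_force: [-0.5, -0.3, -1.7]
gripper_width: 47.0
[473.4280348314148, 327.2892710706947, 28.464034786925094] [3.1390880152633605, 0.0038606703995505143, -0.0419598221325006] 46.95821555853914 [-0.45584389 -0.25266308 -1.65632629]
```

View pics/w12.png

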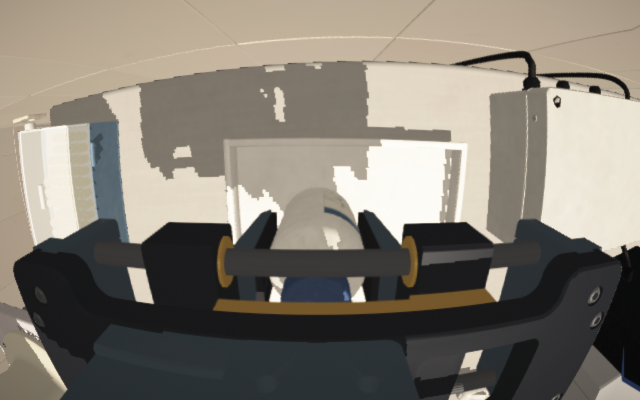

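View pics/s12.png

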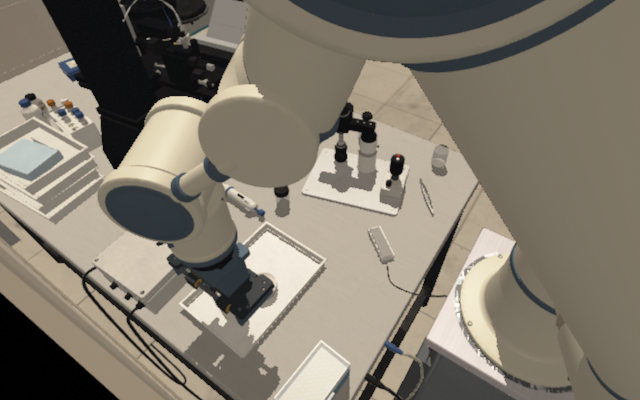

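View pics/t12.png

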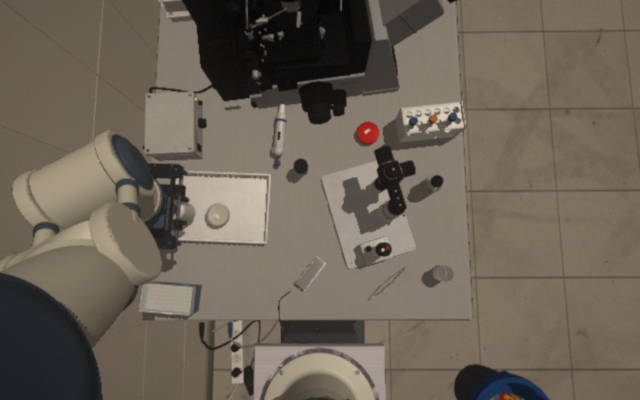

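The bottle is upright over the left part of the tray. I'll let it settle, then lower it with force watching.

```bash
python3 -m pendant '{"dp":[[0,0,0],[0,0,-1],[0,0,-2],[0,0,-2.2],[0,0,-2.2]],"angular":[[0,0,0],[0,0,0],[0,0,0],[0,0,0],[0,0,0]]}'
```

```text
time_s: 15.07
tool_pos: [474.2, 328.9, 8.0]
eef_rot: [3.141, 0.002, -0.041]
wrist_force: [0.5, 0.7, -1.5]
gripper_width: 46.9
```

```bash
python3 - <<'E'
from h import *
s,w=shot("wrist","w13"); print(s['tool_pos'].tolist(),s['eef_rot'].tolist())
cv2.imwrite('pics/w13c.png',cv2.resize(w[100:260,200:500],None,fx=2.6,fy=2.6,interpolation=cv2.INTER_CUBIC))
E
```

```text
[474.2084000892334, 328.8782802274395, 7.998730791454939] [3.1405682725288573, 0.0016623197689435987, -0.040964553133935544]
```

View pics/w13c.png

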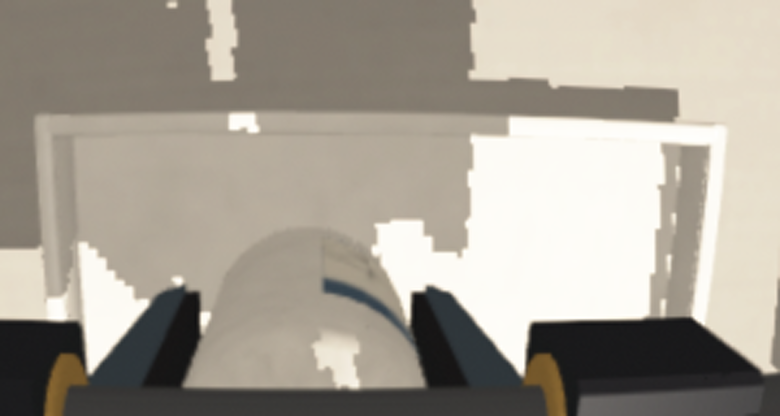

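```bash
python3 - <<'E'
from h import *
s={'tool_pos':np.array([474.2084,328.8783,7.9987]),'eef_rot':np.array([3.14056827,0.00166232,-0.04096455])}
P=lambda x,y,z:onz('wrist',(200+x/2.6-.3,100+y/2.6-.3),z,s)[:2]
L=P(38,116,20);R_=P(725,127,20); print('corners',L,R_,np.linalg.norm(R_-L))
d=(R_-L)/np.linalg.norm(R_-L); print('yaw',np.degrees(np.arctan2(d[1],d[0])))
n=np.array([-d[1],d[0]]); mid=(L+R_)/2
ring=mid-n*129-d*20; print('ring est',ring,'blue target',ring+n*76)
# inner far edge of bottle base on floor: cyl body centre, apex at (310,228), z=6
print('bottle base centre est', P(305,228,5)-n*24)
b=P(230,270,5);print(b)
E
```

```text
corners [410.4720158  386.31765934] [584.41668109 378.25767921] 174.13130064684532
yaw -2.6529860044080436
ring est [471.49478782 254.35166847] blue target [475.01258438 330.27021105]
bottle base centre est [473.27798175 327.91512146]
[454.02274738 341.29170594]
```

Wall-based estimate of the left place is (475.0,330.3), so I'll nudge by 1 mm in x and y and lower to contact.

```bash
python3 -m pendant '{"dp":[[0.1,0.1,0],[0.1,0.1,-0.2],[0.1,0.1,-0.4],[0.1,0.1,-0.4]],"angular":[[0,0,0],[0,0,0],[0,0,0],[0,0,0]]}'
python3 -m pendant '{"dp":[[0,0,-0.1],[0,0,-0.1]],"angular":[[0,0,0],[0,0,0]]}'
```

```text
time_s: 15.45
tool_pos: [475.9, 330.3, 4.9]
eef_rot: [3.142, 0.0, -0.041]
wrist_force: [-0.7, -0.9, -1.4]
gripper_width: 46.9
time_s: 15.62
tool_pos: [475.9, 330.2, 4.0]
eef_rot: [3.142, 0.0, -0.041]
wrist_force: [0.2, 0.1, -2.1]
gripper_width: 46.8
```

```bash
python3 -m pendant '{"dp":[[-0.06,0,-0.08],[-0.06,0,-0.1]],"angular":[[0,0,0],[0,0,0]]}'
python3 -m pendant '{"dp":[[0,0,-0.05],[0,0,-0.05]],"angular":[[0,0,0],[0,0,0]]}'
```

```text
time_s: 15.78
tool_pos: [475.4, 330.4, 3.2]
eef_rot: [-3.141, -0.0, -0.041]
wrist_force: [-1.0, -1.0, 4.0]
gripper_width: 46.6
time_s: 15.95
tool_pos: [475.5, 330.4, 3.1]
eef_rot: [-3.141, -0.0, -0.041]
wrist_force: [-2.9, -1.5, 8.5]
gripper_width: 46.6
```

Contact at 4–8 N. Releasing and rising.

```bash
python3 -m pendant '{"dp":[[0,0,0.03],[0,0,0.03],[0,0,0.03],[0,0,0.03],[0,0,0.03],[0,0,1],[0,0,4],[0,0,8],[0,0,12],[0,0,16],[0,0,19],[0,0,19]],"angular":[[0,0,0],[0,0,0],[0,0,0],[0,0,0],[0,0,0],[0,0,0],[0,0,0],[0,0,0],[0,0,0],[0,0,0],[0,0,0],[0,0,0]]}' 8.5 20
python3 - <<'E'
from h import *
s,w=shot("wrist","w14"); print(s['tool_pos'].tolist(),s['eef_rot'].tolist(),s['gripper_width'],s['wrist_force'])
E
```

```text
time_s: 16.95
tool_pos: [478.0, 331.8, 199.9]
eef_rot: [-3.136, -0.009, -0.041]
wrist_force: [0.6, 0.4, 0.8]
gripper_width: 85.0
[477.9870329114594, 331.81019941313787, 199.89913781642633] [-3.1363844178533355, -0.008566517475274926, -0.04091245708853486] 84.954143739582 [0.60941934 0.44804226 0.84363792]
```

View pics/w14.png

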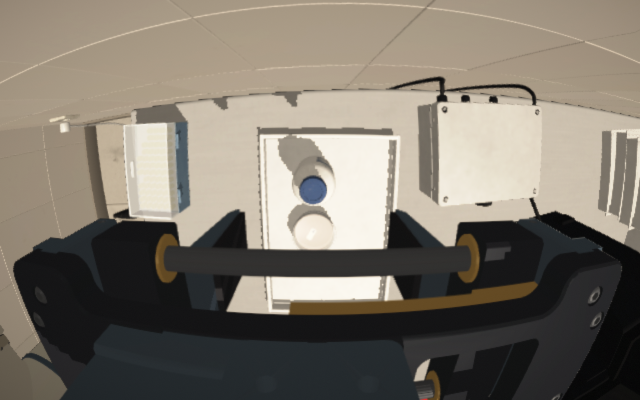

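The blue bottle stands upright at (313,190), in line with the dish at (313,232). Now I'll carry the empty hand high and around to the black bottle.

```bash
python3 -m pendant '{"dp":[[-0.5,-4,1],[-1,-8,2],[-2,-12,3],[-3,-16,3],[-4,-20,3],[-5,-24,3],[-6,-28,3],[-7,-32,3],[-7.5,-36,3],[-7.5,-40,3],[-7.5,-44,3],[-7.5,-44,3]],"angular":[[0,0,0],[0,0,0],[0,0,0],[0,0,0],[0,0,0],[0,0,0],[0,0,0],[0,0,0],[0,0,0],[0,0,0],[0,0,0],[0,0,0]]}' 9.1 20
python3 -m pendant '{"dp":[[0,-4,0],[1,-8,0],[3,-12,0],[5,-15,0],[8,-16.5,0],[11,-17,0],[13,-17,0],[14,-17,0],[14,-17,0],[14,-17,0]],"angular":[[0,0,0],[0,0,0],[0,0,0],[0,0,0],[0,0,0],[0,0,0],[0,0,0],[0,0,0],[0,0,0],[0,0,0]]}'
python3 - <<'E'
from h import *
s,w=shot("wrist","w15"); print(s['tool_pos'].tolist(),s['eef_rot'].tolist(),s['gripper_width'],s['wrist_force'])
cw=blob(w.max(2)<45,proj('wrist',np.array([540,-278,88.]),s)); print(cw[:2],proj('wrist',np.array([540,-278,88.]),s),onz('wrist',cw[0],88,s))
E
```

```text
time_s: 18.0
tool_pos: [400.0, -115.7, 222.5]
eef_rot: [3.14, -0.0, -0.046]
wrist_force: [0.5, 0.5, 0.2]
gripper_width: 91.2
time_s: 18.83
tool_pos: [539.6, -279.1, 222.0]
eef_rot: [-3.141, 0.001, -0.04]
wrist_force: [-0.1, -0.4, 0.0]
gripper_width: 91.0
[539.5788555771913, -279.10757547325966, 222.03384157904753] [-3.140903528147071, 0.0014600421647401607, -0.04029274359446644] 90.98220343932343 [-0.05475817 -0.35768486  0.01252852]
(array([319.10598755, 180.55563354]), (21.464303970336914, 21.747203826904297)) [318.35892119 180.36601042] [ 540.81798643 -278.24731206   88.        ]
```

View pics/w15.png

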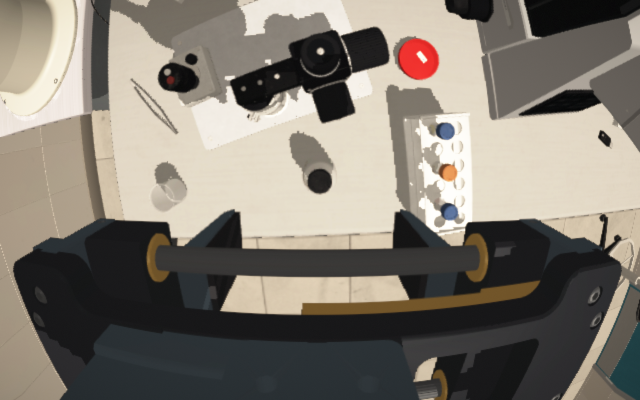

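```bash
python3 - <<'E'
from h import *
s=read_state()
for uv,z in [((404,118),78),((406,220),78),((403,232),78),((440,131),112),((443,212),112)]: print(uv,onz('wrist',uv,z,s).round(0))
E
```

```text
(404, 118) [ 640. -211.   78.]
(406, 220) [ 644. -333.   78.]
(403, 232) [ 641. -348.   78.]
(440, 131) [ 670. -224.  112.]
(443, 212) [ 678. -314.  112.]
```

The bottle's cap is at (319,181) → (540.8,−278.2), matching the earlier fix. The rack face is at x ≈ 640, clear of the hand, which reaches 629. Descending.

```bash
python3 -m pendant '{"dp":[[0.1,0.05,-3],[0.1,0.05,-7],[0.1,0.05,-11],[0.1,0.05,-15],[0.1,0.05,-18.5],[0.1,0.05,-21],[0.1,0.05,-22.5],[0.1,0.05,-22.8],[0.1,0.05,-22.8]],"angular":[[0,0,0],[0,0,0],[0,0,0],[0,0,0],[0,0,0],[0,0,0],[0,0,0],[0,0,0],[0,0,0]]}'
python3 - <<'E'
from h import *
s,w=shot("wrist","w16"); print(s['tool_pos'].tolist(),s['eef_rot'].tolist(),s['gripper_width'],s['wrist_force'])
E
```

```text
time_s: 19.63
tool_pos: [540.1, -278.8, -5.6]
eef_rot: [-3.141, 0.002, -0.041]
wrist_force: [0.1, 0.0, 1.1]
gripper_width: 91.1
[540.1039685213879, -278.8384304320607, -5.574005119728851] [-3.140741167996698, 0.0015728496045559481, -0.04124770353170737] 91.10059162064285 [0.07489514 0.01639007 1.12809721]
```

View pics/w16.png

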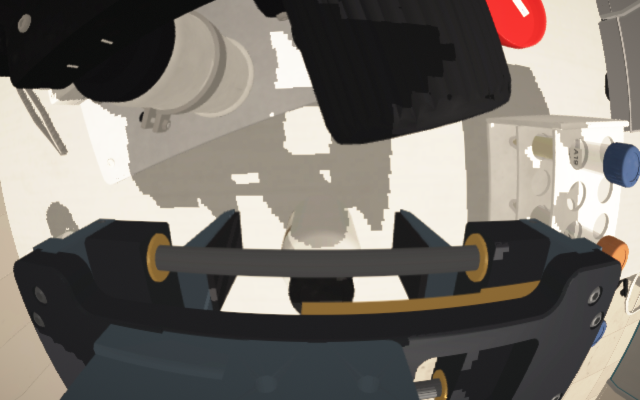

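The black-capped bottle at (320,265) is centred between the fingers, and the knob at (400,70) is clear. Closing, lifting, and then carrying it back around.

```bash
python3 -m pendant '{"dp":[[0,0,0],[0,0,0],[0,0,0],[0,0,0],[0,0,0],[0,0,0],[0,0,0],[0,0,0],[0,0,0]],"angular":[[0,0,0],[0,0,0],[0,0,0],[0,0,0],[0,0,0],[0,0,0],[0,0,0],[0,0,0],[0,0,0]]}' 3.2 20
python3 -m pendant '{"dp":[[0,0,0.5],[0,0,1.5],[0,0,3],[0,0,3]],"angular":[[0,0,0],[0,0,0],[0,0,0],[0,0,0]]}'
python3 - <<'E'
from h import *
s,w=shot("wrist","w17"); print(s['tool_pos'].tolist(),s['eef_rot'].tolist(),s['gripper_width'],s['wrist_force'])
E
```

```text
time_s: 20.43
tool_pos: [541.4, -279.2, -5.4]
eef_rot: [-3.142, 0.0, -0.041]
wrist_force: [0.8, -0.5, 0.2]
gripper_width: 41.0
time_s: 20.77
tool_pos: [542.7, -280.0, 27.5]
eef_rot: [3.14, -0.003, -0.041]
wrist_force: [1.0, -0.6, -1.0]
gripper_width: 41.3
[542.6771052286136, -280.0311556641637, 27.50490191062256] [3.139792390991148, -0.0030670430779298208, -0.04090456834147038] 41.26621480445706 [ 0.99264813 -0.62805517 -1.00736675]
```

View pics/w17.png

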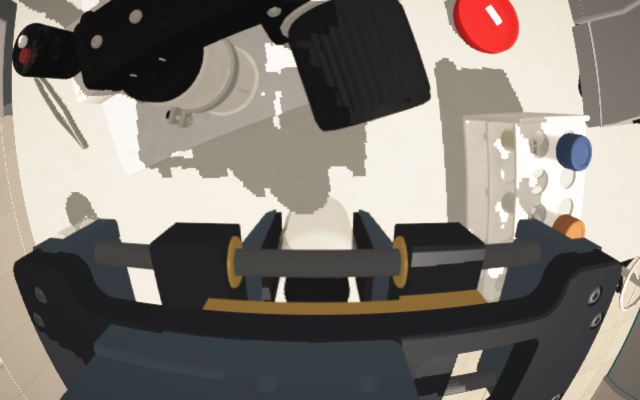

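Held at 41 mm and off the bench. I'll raise it above 220 mm, go round the near side, then to the right place at about (468.4,178.3).

```bash
python3 -m pendant '{"dp":[[0,0,3],[0,0,7],[0,0,11],[0,0,15],[0,0,18],[-2,0,20],[-5,0,20.5],[-8,1,20.5],[-11,3,20.5],[-13,6,20.5],[-14,10,20.5],[-14,14,20.5]],"angular":[[0,0,0],[0,0,0],[0,0,0],[0,0,0],[0,0,0],[0,0,0],[0,0,0],[0,0,0],[0,0,0],[0,0,0],[0,0,0],[0,0,0]]}'
python3 -m pendant '{"dp":[[0,4,0],[0,8,0],[1,12,0],[2,16,0],[3.5,20,-1],[5,24,-4],[6.2,27.5,-7],[6.6,30,-10],[6.7,31.3,-11],[6.7,31.6,-11],[6.7,31.6,-11]],"angular":[[0,0,0],[0,0,0],[0,0,0],[0,0,0],[0,0,0],[0,0,0],[0,0,0],[0,0,0],[0,0,0],[0,0,0],[0,0,0]]}'
python3 - <<'E'
from h import *
s,w=shot("wrist","w18"); print(s['tool_pos'].tolist(),s['eef_rot'].tolist(),s['gripper_width'],s['wrist_force'])
E
```

```text
time_s: 21.82
tool_pos: [398.6, -138.1, 229.3]
eef_rot: [-3.141, 0.001, -0.044]
wrist_force: [1.5, -0.2, -0.2]
gripper_width: 41.5
time_s: 22.73
tool_pos: [467.3, 177.7, 118.4]
eef_rot: [3.141, 0.003, -0.039]
wrist_force: [-0.5, -0.6, -0.9]
gripper_width: 41.1
[467.3416876202531, 177.69394428360948, 118.36618855684469] [3.140842157903138, 0.0027120414759453926, -0.03876872721868296] 41.12703297359266 [-0.51139955 -0.642552   -0.94762328]
```

View pics/w18.png

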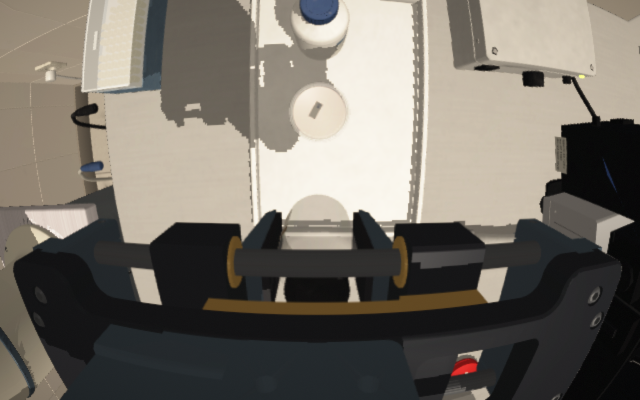

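The bottle is in hand over the right part. The dish at (318,111) and the blue bottle at (320,20) look in line. Quick check of the dish position in this view.

```bash
python3 - <<'E'
from h import *
w=cv2.imread('pics/w18.png')
s={'tool_pos':np.array([467.3417,177.6939,118.3662]),'eef_rot':np.array([3.14084216,0.00271204,-0.03876872])}
cv2.imwrite('pics/w18c.png',cv2.resize(w[70:150,275:365],None,fx=7,fy=7,interpolation=cv2.INTER_CUBIC))
for uv in [(318.5,111)]: print(onz('wrist',uv,21.6,s))
E
```

```text
[470.6174208  253.96547994  21.6       ]
```

View pics/w18c.png

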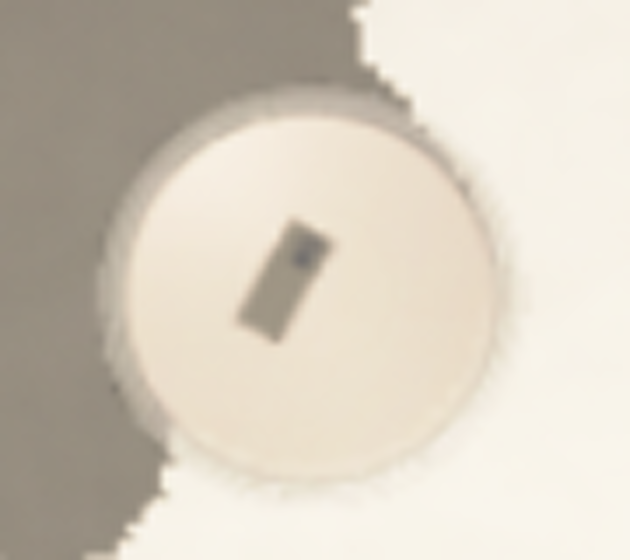

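```bash
python3 -m pendant '{"dp":[[0,0,-2],[0,0,-5],[0,0,-8],[0,0,-10],[0,0,-11],[0,0,-11],[0,0,-11]],"angular":[[0,0,0],[0,0,0],[0,0,0],[0,0,0],[0,0,0],[0,0,0],[0,0,0]]}'
python3 - <<'E'
from h import *
s,w=shot("wrist","w19"); print(s['tool_pos'].tolist(),s['eef_rot'].tolist(),s['gripper_width'],s['wrist_force'])
cv2.imwrite('pics/w19c.png',cv2.resize(w[40:260,180:460],None,fx=2.7,fy=2.7,interpolation=cv2.INTER_CUBIC))
E
```

```text
time_s: 23.37
tool_pos: [469.0, 176.3, 10.6]
eef_rot: [-3.141, -0.001, -0.042]
wrist_force: [-0.4, 0.5, -1.0]
gripper_width: 40.9
[468.9548902764723, 176.29650694706984, 10.578896985174127] [-3.1414255294110887, -0.0007461860014204014, -0.04179550186948333] 40.859799405961354 [-0.40584009  0.45657187 -1.03973182]
```

View pics/w19c.png

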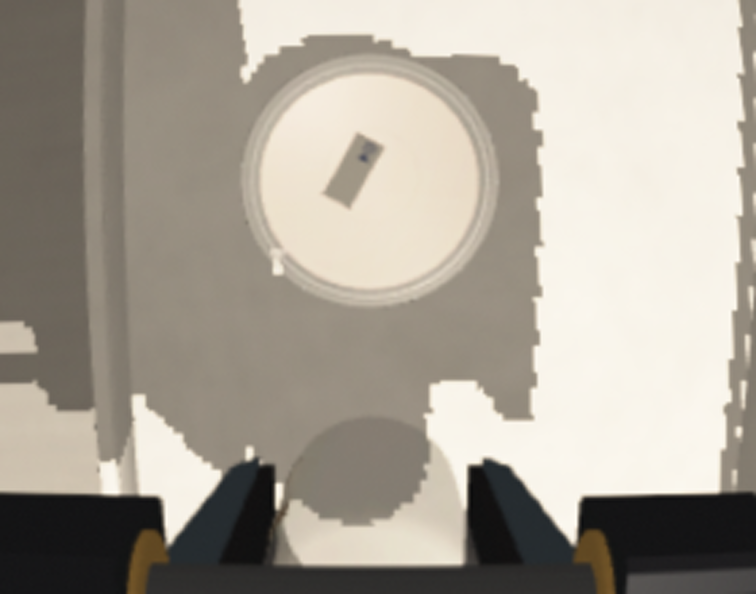

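```bash
python3 - <<'E'
from h import *
s={'tool_pos':np.array([468.955,176.2965,10.579]),'eef_rot':np.array([-3.14142553,-0.00074619,-0.0417955])}
P=lambda x,y,z:onz('wrist',(180+x/2.7-.32,40+y/2.7-.32),z,s)[:2]
d=P(370,181,23); b=P(370,417,16); print('dish',d,'bottle apex',b)
n=np.array([np.sin(np.radians(2.6)),np.cos(np.radians(2.6))])
print('bottle centre',b-n*21,'wanted',d-n*76)
for e in ((243,181),(498,181),(370,53),(370,306)): print(P(*e,23))
E
```

```text
dish [471.26018708 252.90341544] bottle apex [468.86544471 196.71756473]
bottle centre [467.91282196 175.73918277] wanted [467.81259998 176.98165214]
[442.66386961 254.53412364]
[500.10866392 252.09912467]
[472.50592814 282.32801548]
[470.05513051 224.49246461]
```

Relative to the dish, the bottle needs about +1.5 mm in y. Nudge and lower to contact.

```bash
python3 -m pendant '{"dp":[[-0.05,0.15,-0.2],[-0.05,0.15,-0.6],[-0.05,0.15,-1],[-0.05,0.15,-1.1],[-0.05,0.15,-1.1]],"angular":[[0,0,0],[0,0,0],[0,0,0],[0,0,0],[0,0,0]]}'
python3 -m pendant '{"dp":[[0,0,-0.15],[0,0,-0.15]],"angular":[[0,0,0],[0,0,0]]}'
```

```text
time_s: 23.83
tool_pos: [467.6, 178.3, -1.6]
eef_rot: [3.141, 0.0, -0.041]
wrist_force: [-0.9, 0.1, -0.6]
gripper_width: 40.8
time_s: 24.0
tool_pos: [467.8, 178.3, -3.0]
eef_rot: [3.142, 0.0, -0.041]
wrist_force: [-1.3, 0.1, -0.9]
gripper_width: 41.2
```

```bash
python3 -m pendant '{"dp":[[0,0,-0.05],[0,0,-0.08],[0,0,-0.08]],"angular":[[0,0,0],[0,0,0],[0,0,0]]}'
```

```text
time_s: 24.25
tool_pos: [467.9, 178.3, -3.5]
eef_rot: [-3.142, -0.0, -0.041]
wrist_force: [-0.6, -1.0, 1.9]
gripper_width: 41.3
```

```bash
python3 -m pendant '{"dp":[[0,0,0.02],[0,0,0.02],[0,0,0.02],[0,0,0.02],[0,0,0.02],[0,0,1],[0,0,4],[0,0,8],[0,0,12],[0,0,16],[0,0,19],[0,0,19]],"angular":[[0,0,0],[0,0,0],[0,0,0],[0,0,0],[0,0,0],[0,0,0],[0,0,0],[0,0,0],[0,0,0],[0,0,0],[0,0,0],[0,0,0]]}' 8 20
python3 - <<'E'
from h import *
s,w=shot("wrist","w20"); print(s['tool_pos'].tolist(),s['eef_rot'].tolist(),s['gripper_width'],s['wrist_force'])
s9={'tool_pos':np.array([457.4495,-35.0378,191.4643]),'eef_rot':np.array([-3.1410583,0.00149723,-0.04125502])}
for nm,a,b in [('knob near tip',(510,152),(324,123)),('knob far-y',(540,118),(303,95))]: print(nm,tri([ray('wrist',a,s9),ray('top',b)]))
s14={'tool_pos':np.array([477.987,331.81,199.9]),'eef_rot':np.array([-3.13638,-0.008567,-0.0409])}
for nm,a,b in [('boxNR',(437,204),(202,152)),('boxNL',(430,103),(146,150)),('box front lower',(420,190),(202,158))]: print(nm,tri([ray('wrist',a,s14),ray('top',b)]))
E
```

```text
time_s: 25.25
tool_pos: [470.6, 179.0, 193.0]
eef_rot: [-3.139, -0.009, -0.041]
wrist_force: [1.4, 0.2, 1.1]
gripper_width: 80.0
[470.5946739345365, 179.04021721530373, 192.95006064379135] [-3.1389184554277074, -0.009070248718912044, -0.040881764566000456] 79.95928949369976 [1.43166501 0.22966442 1.07914496]
knob near tip (array([696.26494972, -10.64048552,  57.21874783]), [5.970399624215407, 5.9703996242154265])
knob far-y (array([786.35506167,  40.007594  ,  13.27286934]), [1.2909027908760369, 1.290902790876028])
boxNR (array([629.62439274, 291.19095894,  38.41727199]), [1.8548962184908775, 1.8548962184906672])
boxNL (array([620.81461013, 420.19488528,  56.52963051]), [8.020369022489785, 8.020369022489692])
box front lower (array([620.67238185, 302.05696881,   2.23707704]), [0.8930775037721528, 0.8930775037722013])
```

View pics/w20.png

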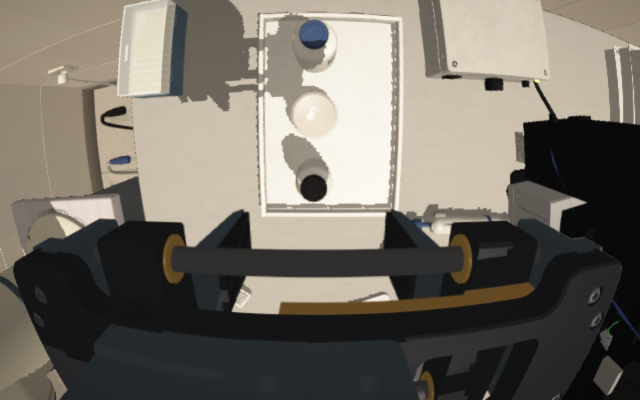

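The black bottle stands at (313,187), lined up with the dish (313,113) and the blue bottle (313,35). Next is the case. The microscope's knobs lie beyond it, so I'll check their position before turning the jaws parallel to the bench's y axis.

```bash
python3 - <<'E'
from h import *
for nm,a,b in [('knob',(262,155),(326,122)),('knob2',(266,143),(345,100)),('knobleft',(228,143),(305,92)),('eyep',(185,150),(265,105))]: print(nm,tri([ray('scene',a),ray('top',b)]))
a=cv2.imread('pics/scene0.png'); b=cv2.imread('pics/top0.png')
cv2.imwrite('pics/micro.png',np.hstack([cv2.resize(a[60:240,150:320],(390,413)),cv2.resize(b[20:190,190:400],(405,413))]))
E
```

```text
knob (array([698.47591606, -20.17891345,  57.11278197]), [2.0170585557890814, 2.0170585557889646])
knob2 (array([750.87555452, -74.86956613,  37.96483471]), [10.771610625990174, 10.77161062599007])
knobleft (array([756.00390899,  29.69197743, 106.03419026]), [2.8733471917240614, 2.873347191724019])
eyep (array([724.0494639 , 133.83958522, 168.80672767]), [32.38234332995434, 32.38234332995433])
```

View pics/micro.png

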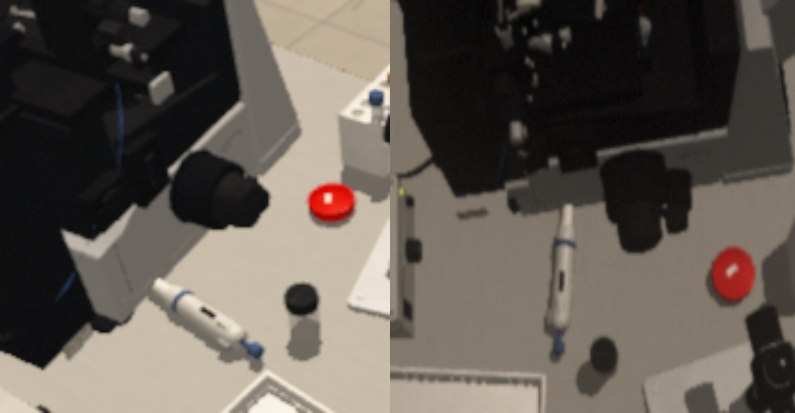

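The nearest knob tip is at x ≈ 697. With the jaws along y the hand reaches only x ≈ 624, so that's clear. Moving and turning by +1.57.

```bash
python3 -m pendant '{"dp":[[0,0,0],[0,-2,0],[0,-4,0],[0,-6,0],[0,-8,0],[1,-10,0],[2,-12,0],[4,-13.5,0],[6,-13.5,0],[8,-13.5,0],[10,-13.5,0],[11.8,-13.5,0]],"angular":[[0,0,0.12],[0,0,0.24],[0,0,0.36],[0,0,0.48],[0,0,0.6],[0,0,0.72],[0,0,0.84],[0,0,0.96],[0,0,1.08],[0,0,1.2],[0,0,1.32],[0,0,1.44]]}' 7 20
python3 -m pendant '{"dp":[[0,0,0],[0,0,-2],[0,0,-3],[0,0,-3],[0,0,-3]],"angular":[[0,0,0.1],[0,0,0.13],[0,0,0.13],[0,0,0.13],[0,0,0.13]]}'
python3 - <<'E'
from h import *
s,w=shot("wrist","w21"); print(s['tool_pos'].tolist(),s['eef_rot'].tolist(),s['gripper_width'],s['wrist_force'])
E
```

```text
time_s: 26.3
tool_pos: [586.2, 43.1, 185.4]
eef_rot: [-3.14, 0.0, 1.405]
wrist_force: [0.2, -0.5, -0.0]
gripper_width: 69.8
time_s: 26.72
tool_pos: [584.9, 43.3, 155.6]
eef_rot: [-3.139, 0.0, 1.527]
wrist_force: [0.6, -0.6, -0.7]
gripper_width: 70.1
[584.8694715209164, 43.30767003552315, 155.61192192723485] [-3.13915644686499, 5.7828432369566585e-05, 1.5274088068420522] 70.06054225792732 [ 0.6013354  -0.61122802 -0.74848809]
```

View pics/w21.png

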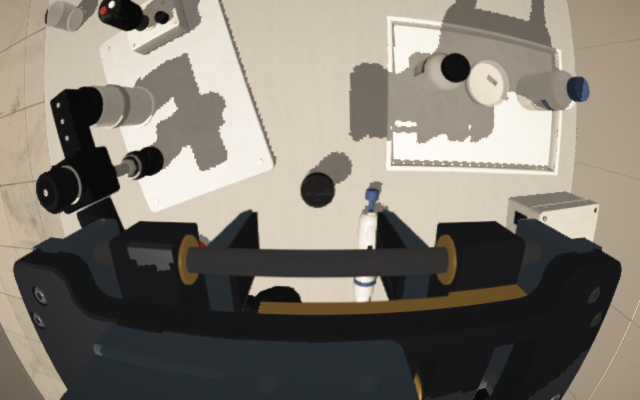

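The case's black top is at (318,190), and the pipette tip at (372,193) is not far from the +y finger. I'll measure both and narrow the opening.

```bash
python3 - <<'E'
from h import *
w=cv2.imread('pics/w21.png'); t=cv2.imread('pics/top0.png')
s={'tool_pos':np.array([584.8695,43.3077,155.6119]),'eef_rot':np.array([-3.13915645,5.78e-05,1.52740881])}
cw=blob(w.max(2)<60,(318,190)); print(cw[:2],onz('wrist',cw[0],54,s),onz('wrist',cw[0],46,s))
for uv in [(365,190),(372,186),(360,215)]: print('pip',onz('wrist',uv,10,s))
a=w[150:240,270:420]; cv2.imwrite('pics/w21c.png',cv2.resize(a,None,fx=5,fy=5,interpolation=cv2.INTER_CUBIC))
E
```

```text
(array([317.3175354 , 189.25006104]), (32.052146911621094, 33.41659164428711)) [585.38215348  43.82757408  54.        ] [587.21409218  43.74354952  46.        ]
pip [598.70190166  98.6693858   10.        ]
pip [594.27485119 106.96804969  10.        ]
pip [628.87823063  92.54873149  10.        ]
```

View pics/w21c.png

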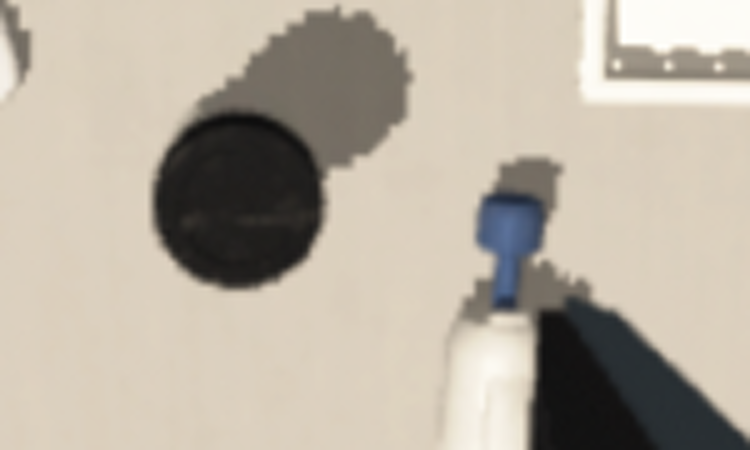

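```bash
python3 -m pendant '{"dp":[[0.1,0.05,0],[0.1,0.05,-1],[0.1,0.05,-3],[0.1,0.05,-6],[0.1,0.05,-9.5],[0.1,0.05,-12.5],[0.1,0.05,-14.5],[0.1,0.05,-15.5],[0.1,0.05,-15.8],[0.1,0.05,-15.8]],"angular":[[0,0,0],[0,0,0],[0,0,0],[0,0,0],[0,0,0],[0,0,0],[0,0,0],[0,0,0],[0,0,0],[0,0,0]]}' 5.2 20
python3 - <<'E'
from h import *
s,w=shot("wrist","w22"); print(s['tool_pos'].tolist(),s['eef_rot'].tolist(),s['gripper_width'],s['wrist_force'])
E
```

```text
time_s: 27.6
tool_pos: [586.9, 43.8, -1.8]
eef_rot: [-3.141, 0.0, 1.529]
wrist_force: [0.7, 0.1, 0.2]
gripper_width: 51.8
[586.8911745601406, 43.785454047976074, -1.7570124958148705] [-3.1413329668168055, 2.6113725275278554e-05, 1.5288502461276945] 51.78196203725247 [0.65793228 0.05866515 0.24979822]
```

View pics/w22.png

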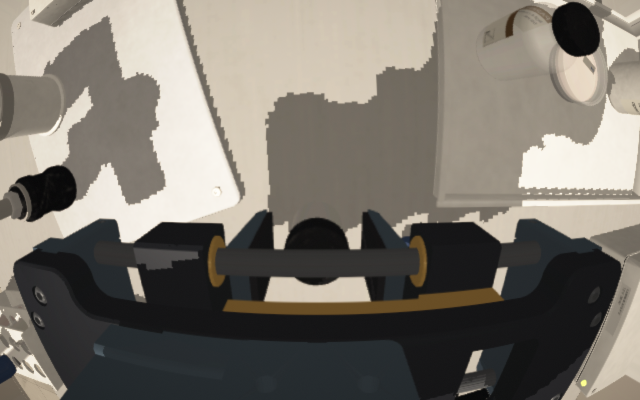

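The case's black top at (317,245) is between the pads. Closing and lifting a little.

```bash
python3 -m pendant '{"dp":[[0,0,0],[0,0,0],[0,0,0],[0,0,0],[0,0,0],[0,0,0]],"angular":[[0,0,0],[0,0,0],[0,0,0],[0,0,0],[0,0,0],[0,0,0]]}' 2.8 20
python3 -m pendant '{"dp":[[0,0,0.5],[0,0,1.5],[0,0,3],[0,0,3]],"angular":[[0,0,0],[0,0,0],[0,0,0],[0,0,0]]}'
python3 - <<'E'
from h import *
s,w=shot("wrist","w23"); print(s['tool_pos'].tolist(),s['eef_rot'].tolist(),s['gripper_width'],s['wrist_force'])
s,w=shot("scene","s23")
cv2.imwrite('pics/s23c.png',cv2.resize(w[120:250,220:350],None,fx=4,fy=4,interpolation=cv2.INTER_CUBIC))
E
```

```text
time_s: 28.15
tool_pos: [587.6, 43.8, -0.8]
eef_rot: [3.14, -0.0, 1.529]
wrist_force: [-0.6, 0.9, 8.1]
gripper_width: 33.4
time_s: 28.48
tool_pos: [588.3, 43.8, 31.2]
eef_rot: [3.138, -0.0, 1.529]
wrist_force: [0.4, -0.1, -0.9]
gripper_width: 33.2
[588.335223071272, 43.766382596685595, 31.21796074689521] [3.138134398270977, -3.4554072455117435e-05, 1.5290269975392858] 33.18338858444348 [ 0.44584664 -0.09414841 -0.91305279]
```

View pics/w23.png

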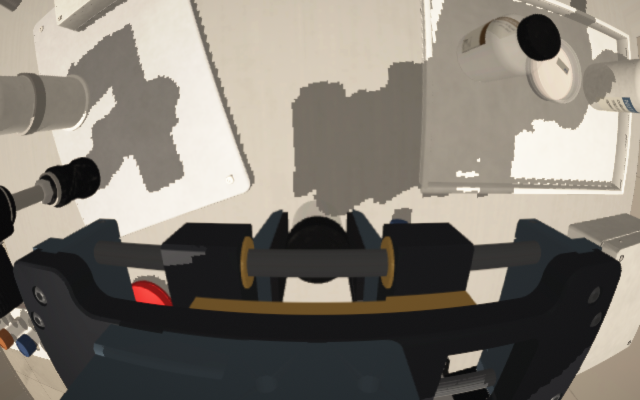

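View pics/s23c.png

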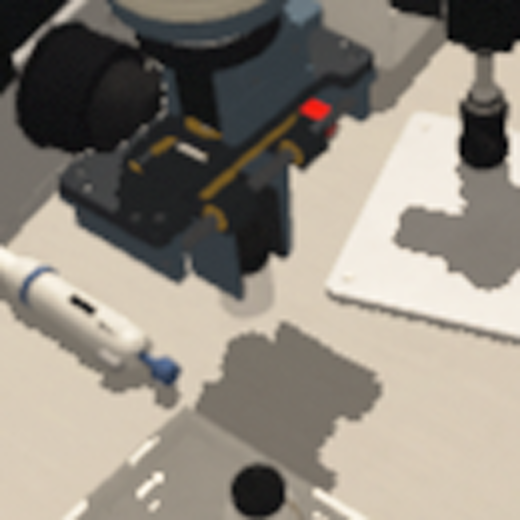

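Held at 33 mm and upright, with the base visible below the pads. Carrying to the place behind the dish, about (537.7,251.1).

```bash
python3 -m pendant '{"dp":[[0,0,3],[0,1,6],[0,4,8],[-1,8,8.5],[-2,12,8.5],[-3,15.5,8.5],[-4,18.5,8.5],[-4.8,20.3,8.5],[-5,20.7,7],[-5,20.7,5],[-5,20.7,4],[-5,20.7,4]],"angular":[[0,0,0],[0,0,0],[0,0,0],[0,0,0],[0,0,0],[0,0,0],[0,0,0],[0,0,0],[0,0,0],[0,0,0],[0,0,0],[0,0,0]]}'
python3 -m pendant '{"dp":[[0,0,-1],[0,0,-3],[0,0,-4.5],[0,0,-4.5],[0,0,-4.5]],"angular":[[0,0,0],[0,0,0],[0,0,0],[0,0,0],[0,0,0]]}'
python3 - <<'E'
from h import *
s,w=shot("wrist","w24"); print(s['tool_pos'].tolist(),s['eef_rot'].tolist(),s['gripper_width'],s['wrist_force'])
E
```

```text
time_s: 29.58
tool_pos: [535.2, 250.1, 65.9]
eef_rot: [-3.138, 0.002, 1.529]
wrist_force: [-1.2, -1.2, -0.8]
gripper_width: 33.4
time_s: 30.0
tool_pos: [536.8, 250.4, 23.3]
eef_rot: [-3.141, 0.0, 1.528]
wrist_force: [-0.5, -0.1, -0.5]
gripper_width: 33.5
[536.8403812298632, 250.38950719994213, 23.259388694845498] [-3.140802208809128, 0.00031820420344286227, 1.5283959284287887] 33.51283476838148 [-0.46691735 -0.11928128 -0.45971295]
```

View pics/w24.png

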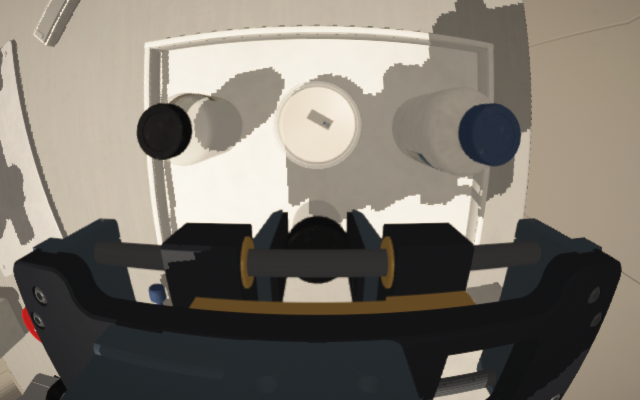

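The row of three is aligned: black (190,130), dish (319,125), blue (440,130). The case base is visible at (317,200). Measuring the relative offset in an enlarged crop.

```bash
python3 - <<'E'
import cv2
w=cv2.imread('pics/w24.png'); cv2.imwrite('pics/w24c.png',cv2.resize(w[75:245,250:390],None,fx=3.5,fy=3.5,interpolation=cv2.INTER_CUBIC))
E
```

```text
(no output)
```

View pics/w24c.png

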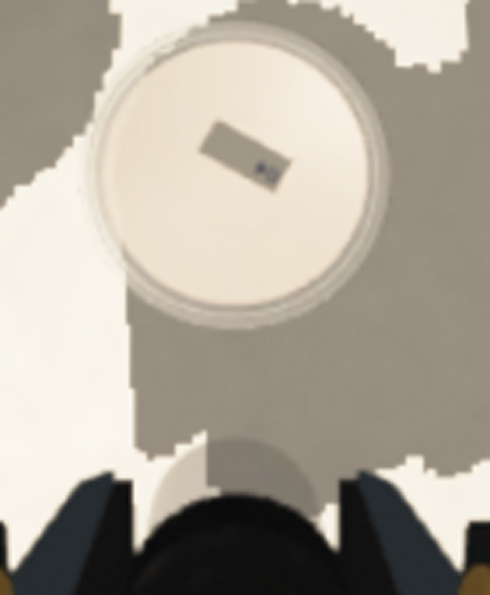

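```bash
python3 - <<'E'
from h import *
s={'tool_pos':np.array([536.8404,250.3895,23.2594]),'eef_rot':np.array([-3.1408022,0.0003182,1.52839593])}
P=lambda x,y,z:onz('wrist',(250+x/3.5-.36,75+y/3.5-.36),z,s)[:2]
d1=P(236,172,21.6); d2=(P(240,20,22)+P(240,328,22))/2
print('dish',d1,d2)
a=np.radians(-2.6); xx=np.array([np.cos(a),np.sin(a)])
for zb in (22,24.5): 
    b=P(237,437,zb)+xx*16; print('case',zb,b)
print('want',(d1+d2)/2+xx*66)
w=lambda u,v,z:onz('wrist',(u,v),z,s)[:2]
print('near rim L/R',w(146,44,20),w(493,45,20))
E
```

```text
dish [470.61856553 253.64897871] [471.09163074 254.3793616 ]
case 22 [537.48646761 250.93648137]
case 24.5 [536.82189862 250.96644234]
want [536.78715574 251.02021294]
near rim L/R [399.63531947 131.36483177] [410.68651522 385.69878898]
```

The case is within about 0.5 mm of its place. Lowering with force watching.

```bash
python3 -m pendant '{"dp":[[0,0,-0.5],[0,0,-1.3],[0,0,-1.9],[0,0,-2],[0,0,-2]],"angular":[[0,0,0],[0,0,0],[0,0,0],[0,0,0],[0,0,0]]}'
python3 -m pendant '{"dp":[[0,0,-0.08],[0,0,-0.15],[0,0,-0.15]],"angular":[[0,0,0],[0,0,0],[0,0,0]]}'
```

```text
time_s: 30.47
tool_pos: [536.5, 250.7, 2.7]
eef_rot: [-3.141, 0.0, 1.529]
wrist_force: [-0.7, -0.1, -0.4]
gripper_width: 33.4
time_s: 30.72
tool_pos: [536.9, 250.8, 1.9]
eef_rot: [3.141, -0.0, 1.529]
wrist_force: [0.3, 0.1, -0.9]
gripper_width: 33.7
```

```bash
python3 -m pendant '{"dp":[[0.04,0,-0.06],[0.04,0,-0.1],[0.04,0,-0.1]],"angular":[[0,0,0],[0,0,0],[0,0,0]]}'
```

```text
time_s: 30.97
tool_pos: [537.6, 250.8, 1.2]
eef_rot: [3.141, -0.0, 1.529]
wrist_force: [-1.4, -0.6, 4.0]
gripper_width: 33.6
```

Contact at 4 N. Releasing and rising.

```bash
python3 -m pendant '{"dp":[[0,0,0.02],[0,0,0.02],[0,0,0.02],[0,0,0.02],[0,0,1],[0,0,4],[0,0,8],[0,0,12],[0,0,16],[0,0,18],[0,0,18],[0,0,18]],"angular":[[0,0,0],[0,0,0],[0,0,0],[0,0,0],[0,0,0],[0,0,0],[0,0,0],[0,0,0],[0,0,0],[0,0,0],[0,0,0],[0,0,0]]}' 5.6 20
python3 - <<'E'
from h import *
s,w=shot("wrist","w25"); print(s['time_s'],s['tool_pos'].tolist(),s['eef_rot'].tolist(),s['gripper_width'],s['wrist_force'])
E
```

```text
time_s: 31.97
tool_pos: [537.8, 251.0, 182.7]
eef_rot: [3.139, -0.001, 1.529]
wrist_force: [-0.5, 0.5, -1.0]
gripper_width: 56.1
31.9667 [537.8290942205599, 251.02526120738233, 182.74395461424402] [3.138719707765085, -0.0011510029907004782, 1.5290360248752384] 56.142671366417304 [-0.45069074  0.45026622 -0.95523885]
```

View pics/w25.png

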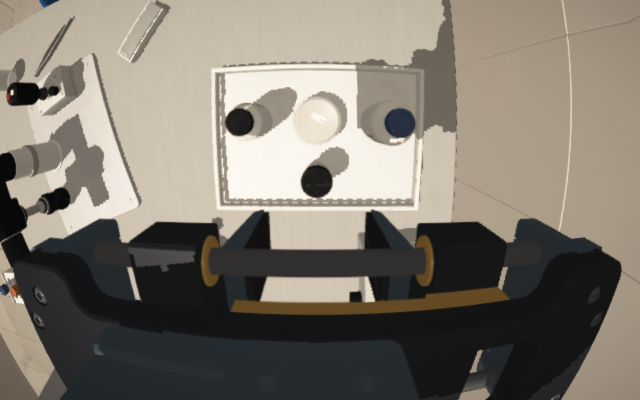

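All four stand upright: black (240,122), dish (317,119), blue (399,122), case (317,181). I'll move clear to the side and check with the top and scene cameras as well.

```bash
python3 -m pendant '{"dp":[[0,-3,3],[-2,-7,4],[-4,-11,4],[-6,-15,4],[-8,-19,4],[-10,-23,4],[-10,-27,4],[-10,-31,4],[-10,-33,4],[-10,-33,4]],"angular":[[0,0,0],[0,0,0],[0,0,0],[0,0,0],[0,0,0],[0,0,0],[0,0,0],[0,0,0],[0,0,0],[0,0,0]]}'
python3 - <<'E'
from h import *
s0,t=shot("top","t26"); s0,sc=shot("scene","s26")
cv2.imwrite('pics/t26c.png',np.hstack([cv2.resize(t[150:260,150:290],(445,350),interpolation=cv2.INTER_CUBIC),cv2.resize(sc[200:360,170:340],(340,350),interpolation=cv2.INTER_CUBIC)]))
w=cv2.imread('pics/w25.png')
s={'tool_pos':np.array([537.829,251.0253,182.744]),'eef_rot':np.array([3.1387197,-0.001151,1.52903602])}
bl=lambda im:(im[:,:,0].astype(int)-im[:,:,2]>20)
dk=lambda im,v:im.max(2)<v
R0=np.array([471.8,254.1]);a=np.radians(-2.6);ux=np.array([np.cos(a),np.sin(a)]);uy=np.array([-ux[1],ux[0]])
def rep(n,p): d=p[:2]-R0; print(n,p[:2].round(1),'tray-frame from ring',(d@ux).round(1),(d@uy).round(1))
for n,m,c,z in [('blue',bl(w),(399,122),105),('black',dk(w,60),(240,122),88),('case',dk(w,60),(317,181),54)]:
    e=blob(m,c); rep(n,onz('wrist',e[0],z,s)); print(e[:2])
for n,m,X,z in [('blue',bl(t),(475,330,105),105),('black',dk(t,55),(468,178,88),88),('case',dk(t,55),(537,251,54),54)]:
    u=proj('top',np.array(X,float)); e=blob(m,u); rep('top '+n,onz('top',e[0],z)); print(u,e[:2])
print([proj('top',np.array([R0[0],R0[1],21.]))])
E
```

```text
time_s: 32.85
tool_pos: [436.4, -83.8, 219.9]
eef_rot: [-3.14, 0.001, 1.525]
wrist_force: [0.4, 0.9, 0.1]
gripper_width: 55.9
blue [473.6 329.8] tray-frame from ring -1.6 75.7
(array([399.6725769 , 122.60092926]), (26.512550354003906, 27.57864761352539))
black [466.7 179. ] tray-frame from ring -1.7 -75.3
(array([239.22454834, 121.66088104]), (25.516408920288086, 26.587533950805664))
case [535.8 250.8] tray-frame from ring 64.1 -0.4
(array([316.43661499, 180.87792969]), (29.125133514404297, 30.708749771118164))
top blue [475.  329.7] tray-frame from ring -0.3 75.6
[172.83412532 209.56171216] (array([172.9836731 , 209.57246399]), (8.95888614654541, 9.009522438049316))
top black [467.4 175.7] tray-frame from ring -0.9 -78.5
[240.77247041 213.02091521] (array([241.74256897, 213.28312683]), (9.872244834899902, 10.189305305480957))
top case [536.9 247.5] tray-frame from ring 65.3 -3.6
[214.72528983 186.46235563] (array([216.15722656, 186.49539185]), (12.563248634338379, 13.591574668884277))
[array([216.54008052, 214.42705892])]
```

View pics/t26c.png

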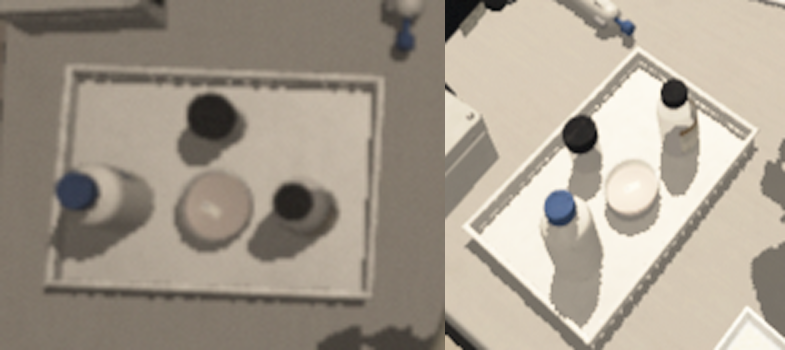

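```bash
python3 - <<'E'
from h import *
w=cv2.imread('pics/w25.png'); t=cv2.imread('pics/t26.png')
s={'tool_pos':np.array([537.829,251.0253,182.744]),'eef_rot':np.array([3.1387197,-0.001151,1.52903602])}
cv2.imwrite('pics/d26.png',np.hstack([cv2.resize(w[85:155,280:350],(390,390),interpolation=cv2.INTER_CUBIC),cv2.resize(t[198:233,199:234],(390,390),interpolation=cv2.INTER_CUBIC)]))
g=cv2.resize(w[50:225,200:440],None,fx=3.3,fy=3.3,interpolation=cv2.INTER_CUBIC); cv2.imwrite('pics/w25c.png',g)
E
```

```text
(no output)
```

View pics/d26.png

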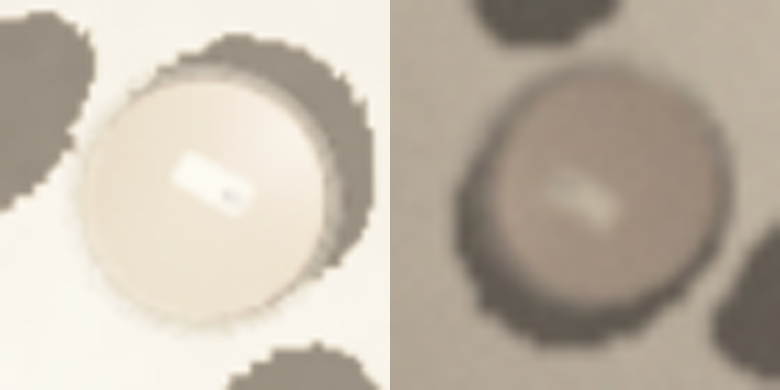

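View pics/w25c.png

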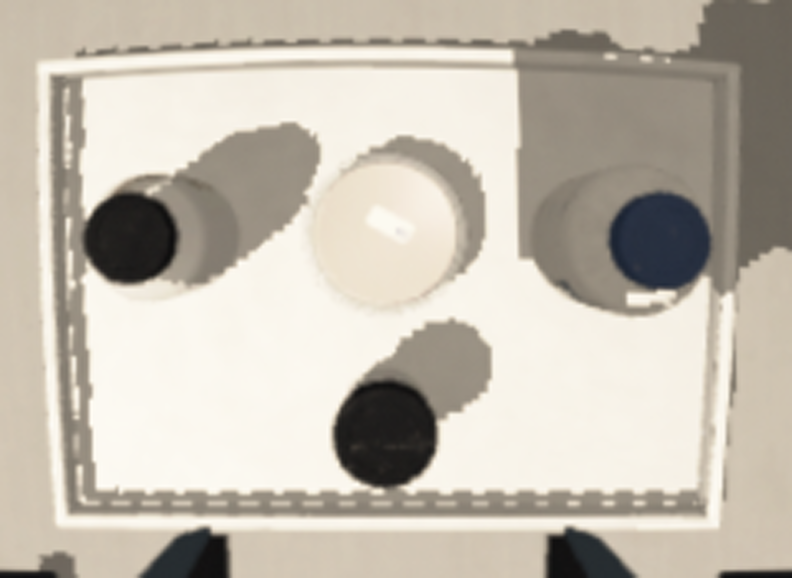

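```bash
python3 - <<'E'
from h import *
s={'tool_pos':np.array([537.829,251.0253,182.744]),'eef_rot':np.array([3.1387197,-0.001151,1.52903602])}
P=lambda x,y,z:onz('wrist',(200+x/3.3-.35,50+y/3.3-.35),z,s)[:2]
nl,nr,fr,fl=P(38,62,20),P(740,66,20),P(718,527,20),P(58,525,20)
c=(nl+nr+fr+fl)/4; uy=(nr-nl+fr-fl); uy/=np.linalg.norm(uy); ux=np.array([uy[1],-uy[0]])
print('tray centre',c,'yaw',np.degrees(np.arctan2(ux[1],ux[0])),[np.linalg.norm(v).round(1) for v in (nr-nl,fr-fl,fl-nl,fr-nr)])
ring=c-20*ux
for n,p in [('dish',onz('wrist',(316.2,120.7),21.6,s)[:2]),('blue',onz('wrist',(399.67,122.6),105,s)[:2]),('black',onz('wrist',(239.22,121.66),88,s)[:2]),('case',P(385,435,54))]:
    d=p-ring; print(n,p.round(1),(d@ux).round(1),(d@uy).round(1))
print('top dish',onz('top',(217.85,214.3),21.6),'ring top cam', onz('top',(218.6,214.8),10))
E
```

```text
tray centre [491.31880352 253.8209191 ] yaw -2.6676977211889885 [np.float64(256.5), np.float64(255.0), np.float64(175.5), np.float64(174.9)]
dish [471.  253.2] -0.2 -1.5
blue [473.6 329.8] -1.2 75.1
black [466.7 179. ] -1.1 -75.9
case [536.5 250.7] 65.3 -1.0
top dish [472.04124306 250.64502641  21.6       ] ring top cam [471.93708517 252.07010567  10.        ]
```

Relative to the tray's own outline, all four are within about 1.5 mm of target. A final check on the beaker before signing off.

```bash
python3 - <<'E'
from h import *
a=cv2.imread('pics/top0.png'); b=cv2.imread('pics/t26.png')
print('beaker patch diff',np.abs(a[255:290,425:465].astype(int)-b[255:290,425:465]).mean())
cv2.imwrite('pics/bk.png',np.hstack([cv2.resize(a[250:295,415:470],(390,320)),cv2.resize(b[250:295,415:470],(390,320))]))
E
```

```text
beaker patch diff 36.38857142857143
```

View pics/bk.png

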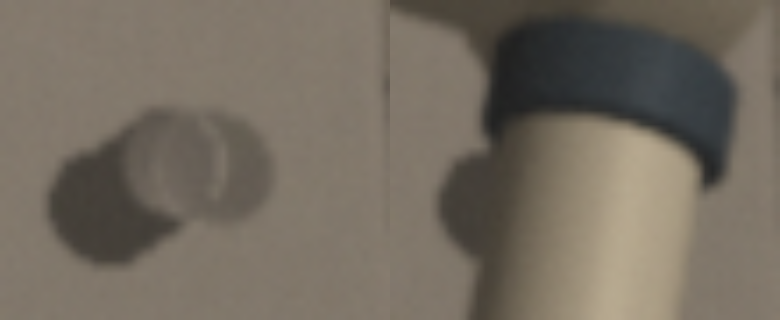

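The arm hides most of the beaker, but its shadow at the left edge is where it was at the start, so it hasn't moved. Handing in.

```bash
python3 - <<'E'
from station import read_state, workorder
s=read_state(); print(s['time_s'],s['wrist_force'],s['gripper_width']); print(workorder.sign_off())
E
```

```text
32.95 [ 0.00094799 -0.46797524 -0.35218053] 56.2306824140087
the job is handed in; nothing more can be done
None
```

The job is handed in at 33 s. In the order asked, I set the pinkish dish on the ring, the blue-capped bottle to its left, the black-capped bottle to its right, and the objective case behind it. I took "midway" as equal gaps, so the targets from the ring's centre were ±76 mm along the tray and 66 mm toward the far wall.

**Final positions:** everything stands upright and released, and the hand is clear of it. The last wrist view, measured against the tray outline, gave these offsets from the ring (x toward the far wall, y to the left):

| Thing | Measured x, y (mm) | Target x, y (mm) |
|---|---|---|
| Dish | −0.2, −1.5 | 0, 0 |
| Blue bottle | −1.2, 75.1 | 0, 76 |
| Black bottle | −1.1, −75.9 | 0, −76 |
| Case | 65.3, −1.0 | 66, 0 |

**What failed or disagreed:**
- **Dish grasp:** the first try closed on nothing, because the real fingertips sit about 33 mm behind the reported TCP. I measured that offset from two views and allowed for it afterwards.
- **Dish centring:** the top camera also shows the dish about 1.4 mm right of the ring's centre. I left it there.
- **Cameras:** the top camera reads about 2 mm lower in y than the wrist camera over the tray. In the last top view the case came out about 3.6 mm right of its line. I put that down to this bias and the cap's visible side, and relied on the wrist view.
- **Case grip:** the gripper read 33 mm on the case, less than its 36 mm top. It held firmly and was placed upright.
- **Beaker:** the arm hid most of it in the last top picture, but its shadow had not moved. I never touched it.

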